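# Lock and load a round reagent tray

## Robot

A 6-joint arm with a two-finger parallel gripper is mounted at the origin on the work surface; the furniture and walls round the work are solid. World frame = base frame: x ahead of the robot, y to its left, z up, the work surface at z = 0. Lengths are in mm, angles in rad, forces in N, time in s.
With the tool pointing down it reaches from about 325 to 775 mm from the base axis. Payload 5.5 kg.
Tool frame: the origin (TCP) lies at the centre of the arm's flange, where the gripper is bolted on; the fingertips stand 173 mm ahead of it and the grasp point (between the pads) lies bot.pinch_z ahead of it (bot.pinch_z is the distance from the TCP to the grasp point, in mm); z points along the fingers, y is the line along which they close (so a half turn about z gives the same grasp; the last joint's range is limited). The gripper opens to 85 mm and grips with 20 to 120 N. Pads are 22 mm wide; open, the fingers measure 114 mm over their backs; the gripper's body (76 mm by 85 mm) begins 54 mm behind the grasp point. The pads swing forward as they close: fully open they stand 13 mm farther back than shut.
Start: joints at [1.216, 0.091, 1.231, -0, 1.82, -0.057], TCP at [176.055, 573.605, 404.675] pointing down, gripper open.
Joint ranges: [-2.87, 2.87], [-0.86, 2.18], [0.17, 2.46], [-1.51, 4.65], [0.06, 2.69], [-2.65, 2.65]. Speed limits (rad/s): [2.57, 2.57, 3.01, 3.14, 3.14, 3.14].

## Interface

Orientations are given as a rotation vector (axis times angle).
In Python, from bench import bot gives the robot as it stands.
- The arm moves only by the shell command python3 -m handwheel 'ROWS' [FORCE]. ROWS is a JSON object of lists of equal length, an entry for each row: "travel": the shift along the tool's x, y, z each as a share of 0.15 m, from -1 to 1, a list of three; "rotation": the turn, a rotation vector about the tool's x, y, z each as a share of pi/4 rad, from -1 to 1, a list of three; "jaw": the opening, from -1 (shut) to 1 (fully open). A call has 1 to 20 rows; each row is the pose to reach, as a shift and turn from the pose commanded when the call began, along the tool's axes at that moment; what a row does not reach only later rows make up. A row lasts 1/8 s, in which the tool goes at most 62.5 mm and 10.7 degrees, less where a joint would pass 70% of its speed; a pose out of reach is approached as far as the arm can. A call with a number of a shift or a turn outside -1 to 1 is refused whole. A call with a gripper value outside its range is refused whole. The fingers move at their own pace and stop on an object; FORCE is the grip in N (left out, the last holds). Time passes only in rows, so rows that repeat a pose let the fingers close. It gives the time, the measured TCP pose, the force, the opening and the grip force at its end, in the units of the state.
- bot.state(): the state, without advancing time (a new reading comes with each control period).
- bot.grab_frame(name): name is "scene" or "top" or "wrist"; returns (picture, depth): 480x640x3 uint8, red, green, blue; 480x640 float32, mm along the optical axis (not along the pixel's ray), 0 where there is no reading.
- bot.camera_params(name): a dict with "vfov" (degrees; the focal length in pixels is half the picture's height over the tangent of half this angle, whatever the lens; pixels are square), "cx", "cy" (the principal point, pixels), "world_from_camera" (4x4, takes a point from camera to world coordinates); the wrist camera has in their place "tool_from_camera" (4x4, takes a point from camera to tool coordinates, whose origin is the TCP and whose axes are the flange's). Camera axes: x right, y up, looking along -z (the intrinsics and any distortion apply to the point x, -y, -z); pixel columns grow to the right and rows downward; lengths in mm; the calibration is good to about 2 mm. A picture is of the moment at which its call begins: read the wrist's pose just before it. camera_params takes no time and is no camera call.
- bot.job_done(): hands the job in; it is judged then, once.
The state is a dict: "clock": time; "joint_pos": joint angles; "dq": joint speeds; "tau": joint torques, N m; "tcp_pos": TCP position; "eef_rot": TCP orientation; "ft_force": force on the tool from outside, world axes, zero at the start; "ft_torque": the same for the moment, N m; "width": finger opening in mm; "gripper_force": force on a finger pad.
Only numpy, scipy, OpenCV 4.12 (cv2) and the standard library are available. Lean on these libraries where they do the work, as an engineer would, in place of code of your own. Each camera call takes 0.05 s, during which the arm holds its last target. There are 200 camera calls.

## Task

Get the round reagent tray on its loading stand ready for the analyser. While it is still empty, turn it by its black grip bar until the hole in its yellow lug lies over the lock hole in the stand's bracket, then take the red-knobbed pin from its parking hole and push it fully home through both, so that the tray cannot swing while it is loaded. Then put every amber vial from the bin into the inner ring of blue cups, one to a cup, and only when all the vials are in stand the tall brown bottles in the outer grey cups, everything upright and right down on the cup floors; leave the orange carton and the small red-capped bottle where they are.

Things in the scene. Friction and masses are not known exactly. Their poses are not given: they have to be found in the camera images.
- grip_bar (a point): centre of the TOP of the black grip bar on the hub of the round white tray, on the tray's axis. The bar is 42 mm long (along x of this frame), 18 mm thick (along y), 30 mm tall, with upright sides: grip it from above across its thickness. The tray (disc 238 mm across, top 46 mm above the bench) and this frame turn with it, z up
- tray (a joint): angle of the tray on its stand, rad, growing counter-clockwise seen from above; at 0 the hole in the tray's lug lies exactly over the lock hole of the stand; limits -1.5 and 1.5. Stays where it is left (friction about 0.12 N m)
- lock_hole (a point): mouth of the lock hole in the aluminium bracket of the grey stand under the tray (fixed to the bench). Bracket: 46 mm wide, 18 mm thick, top face 36 mm above the bench, pointing straight out from the tray's axis, with two vertical through holes 11.5 mm across: this one, 138 mm from the axis, and the pin's park hole, 42 mm farther out
- lug_hole (a point): mouth, in the top face 48 mm above the bench, of the hole (11.5 mm across, 10 mm through) in the tray's yellow lug, 138 mm from the tray's axis; 2 mm of air lies between lug and bracket
- pin: locking pin, 50 g: red knob 22 mm across, from 6 to 32 mm above the origin; steel collar 20 mm across, 4 mm thick; shank below it 9 mm across, 30 mm long, its last 7 mm tapering to 3.6 mm. Origin: underside of the collar, on the axis, z up to the knob. It starts upright in the park hole, collar on the bracket; home in the lug, the collar lies on the lug's top face
- bin: grey open bin, 124 x 124 mm, walls 4 mm thick and 22 mm tall, floor 4 mm thick, one cross of dividers making 2 x 2 compartments of 56 mm; 600 g, standing loose on the bench; the vials in it move with it when it is pushed; origin under its centre, axes along its sides
- vial_0: short amber vial with a white cap, 24 mm across, 40 mm tall, 30 g, standing upright in one compartment of the bin, or absent (None from the start); origin at the centre of its underside, z up. Its upper 20 mm stand above the bin's walls
- vial_1: short amber vial with a white cap, 24 mm across, 40 mm tall, 30 g, standing upright in one compartment of the bin, or absent (None from the start); origin at the centre of its underside, z up. Its upper 20 mm stand above the bin's walls
- vial_2: short amber vial with a white cap, 24 mm across, 40 mm tall, 30 g, standing upright in one compartment of the bin, or absent (None from the start); origin at the centre of its underside, z up. Its upper 20 mm stand above the bin's walls
- vial_3: short amber vial with a white cap, 24 mm across, 40 mm tall, 30 g, standing upright in one compartment of the bin, or absent (None from the start); origin at the centre of its underside, z up. Its upper 20 mm stand above the bin's walls
- bottle_0: tall brown bottle with a blue cap, 46 mm across, 88 mm tall (cap: the top 18 mm, 45 mm across), 150 g, standing on the bench, or absent (None from the start); origin at the centre of its underside, z up
- bottle_1: tall brown bottle with a blue cap, 46 mm across, 88 mm tall (cap: the top 18 mm, 45 mm across), 150 g, standing on the bench, or absent (None from the start); origin at the centre of its underside, z up
- bottle_2: tall brown bottle with a blue cap, 46 mm across, 88 mm tall (cap: the top 18 mm, 45 mm across), 150 g, standing on the bench, or absent (None from the start); origin at the centre of its underside, z up
- inner_cup_0 (a point): centre of the floor of one of the four small blue cups of the tray's inner ring (for a vial): 31 mm across inside, 36 mm outside, 12 mm deep, floor 49 mm above the bench, 39 mm from the axis, at 45 degrees counter-clockwise from x of grip_bar; turns with the tray
- inner_cup_1 (a point): centre of the floor of one of the four small blue cups of the tray's inner ring (for a vial): 31 mm across inside, 36 mm outside, 12 mm deep, floor 49 mm above the bench, 39 mm from the axis, at 135 degrees counter-clockwise from x of grip_bar; turns with the tray
- inner_cup_2 (a point): centre of the floor of one of the four small blue cups of the tray's inner ring (for a vial): 31 mm across inside, 36 mm outside, 12 mm deep, floor 49 mm above the bench, 39 mm from the axis, at 225 degrees counter-clockwise from x of grip_bar; turns with the tray
- inner_cup_3 (a point): centre of the floor of one of the four small blue cups of the tray's inner ring (for a vial): 31 mm across inside, 36 mm outside, 12 mm deep, floor 49 mm above the bench, 39 mm from the axis, at 315 degrees counter-clockwise from x of grip_bar; turns with the tray
- outer_cup_0 (a point): centre of the floor of one of the four large grey cups of the tray's outer ring (for a bottle): 54 mm across inside, 59 mm outside, 14 mm deep, floor 65 mm above the bench, 88 mm from the axis, straight outward of the inner cup of the same number; turns with the tray. A bottle here hinders the reach to that inner cup
- outer_cup_1 (a point): centre of the floor of one of the four large grey cups of the tray's outer ring (for a bottle): 54 mm across inside, 59 mm outside, 14 mm deep, floor 65 mm above the bench, 88 mm from the axis, straight outward of the inner cup of the same number; turns with the tray. A bottle here hinders the reach to that inner cup
- outer_cup_2 (a point): centre of the floor of one of the four large grey cups of the tray's outer ring (for a bottle): 54 mm across inside, 59 mm outside, 14 mm deep, floor 65 mm above the bench, 88 mm from the axis, straight outward of the inner cup of the same number; turns with the tray. A bottle here hinders the reach to that inner cup
- outer_cup_3 (a point): centre of the floor of one of the four large grey cups of the tray's outer ring (for a bottle): 54 mm across inside, 59 mm outside, 14 mm deep, floor 65 mm above the bench, 88 mm from the axis, straight outward of the inner cup of the same number; turns with the tray. A bottle here hinders the reach to that inner cup
- back_row (a point): a point on the bench under one of the fixed, immovable bottles and cartons that stand right of the tray. Centres x, y (m, world), width and height (mm): (0.40, -0.10) and (0.47, -0.05) 31 wide, 85 tall; (0.47, -0.21) 52, 118 (this point); (0.50, -0.29) 62, 150; cartons (0.47, -0.375) 90 x 50, 125 tall and (0.50, -0.46) 55 x 85, 120 tall. A wall rises at x = 0.62
- small_bottle: small white bottle with a red cap, 28 mm across, 70 mm tall, loose bystander; origin at the centre of its underside
- orange_carton: orange and white carton 85 x 56 x 62 mm, loose bystander; origin at the centre of its underside
Mind the look-alikes: they are no part of the job. Leave any green or turquoise look-alike of the bottle_0 alone.

How it is judged (in metres and radians):
On the way, in this order (a step that is already met when the one before it is completed fails the run):
1. with the tray still empty, the pin is pushed fully home through lug and bracket (horizontal distance between pin and lock_hole below 0.004 m and horizontal distance between pin and lug_hole below 0.004 m and z of pin in the frame of lug_hole below 0.003 m and angle between pin's own z axis and vertical below 0.1 rad and horizontal distance between each of vial_0, vial_1, vial_2, vial_3, bottle_0, bottle_1, bottle_2 and grip_bar above 0.125 m), for 0.2 s.
2. the tray still pinned, every vial stands in an inner cup while all bottles are still off the tray (horizontal distance between pin and lock_hole below 0.004 m and horizontal distance between pin and lug_hole below 0.004 m and z of pin in the frame of lug_hole below 0.003 m and angle between pin's own z axis and vertical below 0.1 rad and ((horizontal distance between vial_0 and inner_cup_0 below 0.006 m and z of vial_0 in the frame of inner_cup_0 between -0.004 and 0.004 m) or (horizontal distance between vial_0 and inner_cup_1 below 0.006 m and z of vial_0 in the frame of inner_cup_1 between -0.004 and 0.004 m) or (horizontal distance between vial_0 and inner_cup_2 below 0.006 m and z of vial_0 in the frame of inner_cup_2 between -0.004 and 0.004 m) or (horizontal distance between vial_0 and inner_cup_3 below 0.006 m and z of vial_0 in the frame of inner_cup_3 between -0.004 and 0.004 m)) and angle between each of vial_0, vial_1, vial_2, vial_3's own z axis and vertical below 0.12 rad and ((horizontal distance between vial_1 and inner_cup_0 below 0.006 m and z of vial_1 in the frame of inner_cup_0 between -0.004 and 0.004 m) or (horizontal distance between vial_1 and inner_cup_1 below 0.006 m and z of vial_1 in the frame of inner_cup_1 between -0.004 and 0.004 m) or (horizontal distance between vial_1 and inner_cup_2 below 0.006 m and z of vial_1 in the frame of inner_cup_2 between -0.004 and 0.004 m) or (horizontal distance between vial_1 and inner_cup_3 below 0.006 m and z of vial_1 in the frame of inner_cup_3 between -0.004 and 0.004 m)) and ((horizontal distance between vial_2 and inner_cup_0 below 0.006 m and z of vial_2 in the frame of inner_cup_0 between -0.004 and 0.004 m) or (horizontal distance between vial_2 and inner_cup_1 below 0.006 m and z of vial_2 in the frame of inner_cup_1 between -0.004 and 0.004 m) or (horizontal distance between vial_2 and inner_cup_2 below 0.006 m and z of vial_2 in the frame of inner_cup_2 between -0.004 and 0.004 m) or (horizontal distance between vial_2 and inner_cup_3 below 0.006 m and z of vial_2 in the frame of inner_cup_3 between -0.004 and 0.004 m)) and ((horizontal distance between vial_3 and inner_cup_0 below 0.006 m and z of vial_3 in the frame of inner_cup_0 between -0.004 and 0.004 m) or (horizontal distance between vial_3 and inner_cup_1 below 0.006 m and z of vial_3 in the frame of inner_cup_1 between -0.004 and 0.004 m) or (horizontal distance between vial_3 and inner_cup_2 below 0.006 m and z of vial_3 in the frame of inner_cup_2 between -0.004 and 0.004 m) or (horizontal distance between vial_3 and inner_cup_3 below 0.006 m and z of vial_3 in the frame of inner_cup_3 between -0.004 and 0.004 m)) and horizontal distance between each of bottle_0, bottle_1, bottle_2 and grip_bar above 0.125 m), for 0.2 s.
3. every bottle stands in an outer cup (((horizontal distance between bottle_0 and outer_cup_0 below 0.008 m and z of bottle_0 in the frame of outer_cup_0 between -0.004 and 0.004 m) or (horizontal distance between bottle_0 and outer_cup_1 below 0.008 m and z of bottle_0 in the frame of outer_cup_1 between -0.004 and 0.004 m) or (horizontal distance between bottle_0 and outer_cup_2 below 0.008 m and z of bottle_0 in the frame of outer_cup_2 between -0.004 and 0.004 m) or (horizontal distance between bottle_0 and outer_cup_3 below 0.008 m and z of bottle_0 in the frame of outer_cup_3 between -0.004 and 0.004 m)) and angle between each of bottle_0, bottle_1, bottle_2's own z axis and vertical below 0.12 rad and ((horizontal distance between bottle_1 and outer_cup_0 below 0.008 m and z of bottle_1 in the frame of outer_cup_0 between -0.004 and 0.004 m) or (horizontal distance between bottle_1 and outer_cup_1 below 0.008 m and z of bottle_1 in the frame of outer_cup_1 between -0.004 and 0.004 m) or (horizontal distance between bottle_1 and outer_cup_2 below 0.008 m and z of bottle_1 in the frame of outer_cup_2 between -0.004 and 0.004 m) or (horizontal distance between bottle_1 and outer_cup_3 below 0.008 m and z of bottle_1 in the frame of outer_cup_3 between -0.004 and 0.004 m)) and ((horizontal distance between bottle_2 and outer_cup_0 below 0.008 m and z of bottle_2 in the frame of outer_cup_0 between -0.004 and 0.004 m) or (horizontal distance between bottle_2 and outer_cup_1 below 0.008 m and z of bottle_2 in the frame of outer_cup_1 between -0.004 and 0.004 m) or (horizontal distance between bottle_2 and outer_cup_2 below 0.008 m and z of bottle_2 in the frame of outer_cup_2 between -0.004 and 0.004 m) or (horizontal distance between bottle_2 and outer_cup_3 below 0.008 m and z of bottle_2 in the frame of outer_cup_3 between -0.004 and 0.004 m))), for 0.2 s.
At the end, for the whole second after the job is handed in: pin home (collar within 3 mm of the lug, axis within 4 mm of both holes); every vial present upright in an inner cup (within 6 mm of its centre, 4 mm of its floor), every bottle present upright in an outer cup (within 8 mm, 4 mm); tilts under 0.12 rad (pin 0.1); all released and at rest (all of step 3 and horizontal distance between pin and lock_hole below 0.004 m and horizontal distance between pin and lug_hole below 0.004 m and z of pin in the frame of lug_hole below 0.003 m and angle between pin's own z axis and vertical below 0.1 rad and ((horizontal distance between vial_0 and inner_cup_0 below 0.006 m and z of vial_0 in the frame of inner_cup_0 between -0.004 and 0.004 m) or (horizontal distance between vial_0 and inner_cup_1 below 0.006 m and z of vial_0 in the frame of inner_cup_1 between -0.004 and 0.004 m) or (horizontal distance between vial_0 and inner_cup_2 below 0.006 m and z of vial_0 in the frame of inner_cup_2 between -0.004 and 0.004 m) or (horizontal distance between vial_0 and inner_cup_3 below 0.006 m and z of vial_0 in the frame of inner_cup_3 between -0.004 and 0.004 m)) and angle between each of vial_0, vial_1, vial_2, vial_3's own z axis and vertical below 0.12 rad and ((horizontal distance between vial_1 and inner_cup_0 below 0.006 m and z of vial_1 in the frame of inner_cup_0 between -0.004 and 0.004 m) or (horizontal distance between vial_1 and inner_cup_1 below 0.006 m and z of vial_1 in the frame of inner_cup_1 between -0.004 and 0.004 m) or (horizontal distance between vial_1 and inner_cup_2 below 0.006 m and z of vial_1 in the frame of inner_cup_2 between -0.004 and 0.004 m) or (horizontal distance between vial_1 and inner_cup_3 below 0.006 m and z of vial_1 in the frame of inner_cup_3 between -0.004 and 0.004 m)) and ((horizontal distance between vial_2 and inner_cup_0 below 0.006 m and z of vial_2 in the frame of inner_cup_0 between -0.004 and 0.004 m) or (horizontal distance between vial_2 and inner_cup_1 below 0.006 m and z of vial_2 in the frame of inner_cup_1 between -0.004 and 0.004 m) or (horizontal distance between vial_2 and inner_cup_2 below 0.006 m and z of vial_2 in the frame of inner_cup_2 between -0.004 and 0.004 m) or (horizontal distance between vial_2 and inner_cup_3 below 0.006 m and z of vial_2 in the frame of inner_cup_3 between -0.004 and 0.004 m)) and ((horizontal distance between vial_3 and inner_cup_0 below 0.006 m and z of vial_3 in the frame of inner_cup_0 between -0.004 and 0.004 m) or (horizontal distance between vial_3 and inner_cup_1 below 0.006 m and z of vial_3 in the frame of inner_cup_1 between -0.004 and 0.004 m) or (horizontal distance between vial_3 and inner_cup_2 below 0.006 m and z of vial_3 in the frame of inner_cup_2 between -0.004 and 0.004 m) or (horizontal distance between vial_3 and inner_cup_3 below 0.006 m and z of vial_3 in the frame of inner_cup_3 between -0.004 and 0.004 m)) and linear speed of each of vial_0, vial_1, vial_2, vial_3, bottle_0, bottle_1, bottle_2, pin below 0.02 m/s); the robot touches nothing.
It fails at once if the carton or the small bottle is moved more than 50 mm (distance of any of orange_carton, small_bottle from where it was at the start of the episode above 0.05 m).
Of vial_0, vial_1, vial_2, vial_3 only 3 to 4 are there at a start; the rules pass over those that are not, and their reading is None.
Of bottle_0, bottle_1, bottle_2 only 2 to 3 are there at a start; the rules pass over those that are not, and their reading is None.
At some moment in a run one of bin may be knocked a few centimetres aside while the robot is not near it.
Once in a run the grip may slacken for a moment while it holds something.
It also fails if it takes over 208 s, if anything falls off the work surface, if the arm or the gripper's body presses on something with over 40 N, if the wrist force passes 120 N, or if a joint passes its speed limit or range.

## Working session

There is one attempt and no reset: what is moved stays moved. The work goes in short steps, Python scripts to look and compute and a shell command to move; the robot and the scene stay as the last step left them, time stands still between calls to the robot, and variables do not carry over. Pictures are saved under pics/ and viewed, at most 17 in all, crops included, and the job is handed in when it is done.

```bash
mkdir -p pics; ls; python3 - <<'E'
from bench import bot
import cv2,numpy as np
print(bot.state(),bot.pinch_z)
for n in("top","scene"):
    im,d=bot.grab_frame(n); np.savez(f"{n}0.npz",im=im,d=d); cv2.imwrite(f"pics/{n}0.png",im[:,:,::-1])
    print(n,bot.camera_params(n))
print(bot.camera_params("wrist"))
E
```

```text
pics
{'clock': 0.0, 'joint_pos': array([ 1.21629349e+00,  9.18712557e-02,  1.23188855e+00, -2.59561580e-05,
        1.81980448e+00, -5.67022095e-02]), 'dq': array([-0.00150489,  0.00102577, -0.00049185,  0.00163948, -0.00019899,
       -0.00075065]), 'tau': array([-1.99659717e-04, -4.58721900e+01, -4.18030071e+01, -4.22260950e-05,
        1.15144352e-02, -7.43718431e-06]), 'tcp_pos': array([176.0777599 , 573.64170256, 403.54160997]), 'eef_rot': array([-4.66011098e-01, -3.10645370e+00,  3.03950942e-03]), 'ft_force': array([-0.19585715,  0.08179105, -0.66879215]), 'ft_torque': array([-0.02370932,  0.03303851,  0.03302269]), 'gripper_force': 0.0, 'width': 85.09101215089704} 154.70000000000002
top {'vfov': 51.06713855375818, 'cx': 321.6751517836458, 'cy': 231.90755300228878, 'world_from_camera': array([[ 1.17130616e-02,  9.94303635e-01, -1.05939066e-01,
         2.17878327e+02],
       [-9.99904479e-01,  1.08694063e-02, -8.53747925e-03,
        -1.84776840e+02],
       [-7.33735190e-03,  1.06028947e-01,  9.94335972e-01,
         1.88643874e+03],
       [ 0.00000000e+00,  0.00000000e+00, 
[... 233 characters left out ...]
2],
       [-6.38447612e-01,  5.52924567e-01, -5.35405520e-01,
        -1.00696191e+03],
       [ 9.69523151e-03,  7.01356617e-01,  7.12744624e-01,
         1.19125629e+03],
       [ 0.00000000e+00,  0.00000000e+00,  0.00000000e+00,
         1.00000000e+00]])}
{'vfov': 69.8588653027227, 'cx': 320.7851586858244, 'cy': 244.79061072651172, 'tool_from_camera': array([[ 4.80800621e-04,  9.53411865e-01,  3.01671318e-01,
         7.67451234e+01],
       [ 9.99999878e-01, -4.24452879e-04, -2.52334730e-04,
        -1.66073882e+00],
       [-1.12533666e-04,  3.01671403e-01, -9.53411953e-01,
         3.07776903e+01],
       [ 0.00000000e+00,  0.00000000e+00,  0.00000000e+00,
         1.00000000e+00]])}
```

View pics/top0.png

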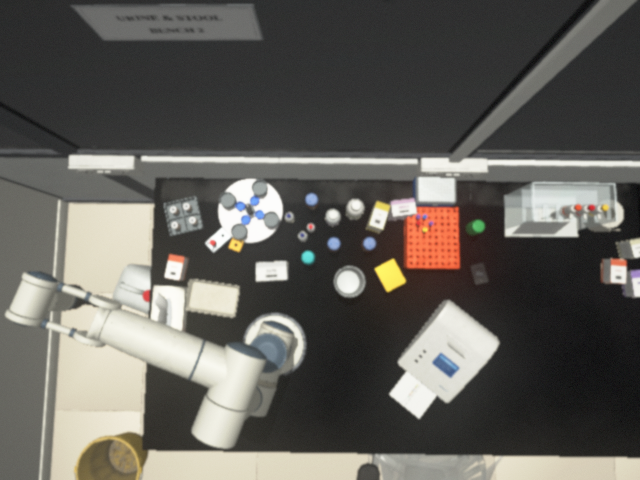

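View pics/scene0.png

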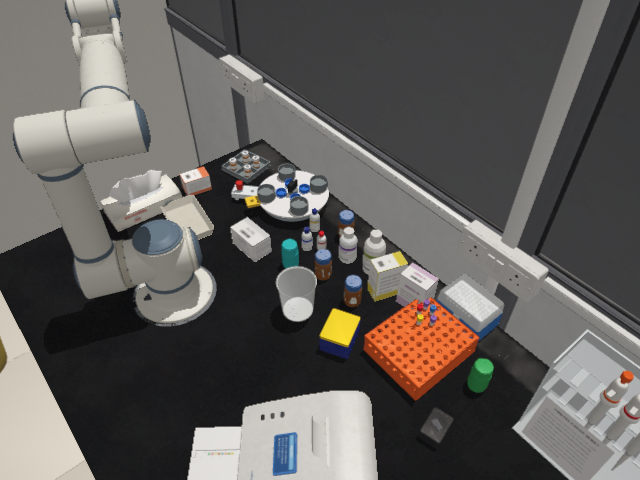

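The top view shows the tray at (250,210), the bin with 4 vials at (183,215), the pin's red knob near (212,240) and the yellow lug at (236,245). Brown, blue-capped bottles stand at (311,199), (334,243) and (369,243). The turquoise (308,257) and green (477,227) ones are look-alikes, which I leave alone. I'll confirm these in an enlarged crop.

```bash
cat >h.py <<'E'
from bench import bot
import cv2,numpy as np
from scipy.spatial.transform import Rotation as R
def pose(s=None):
    s=s or bot.state(); T=np.eye(4); T[:3,:3]=R.from_rotvec(s["eef_rot"]).as_matrix(); T[:3,3]=s["tcp_pos"]; return T
def cam(n,T=None):
    p=bot.camera_params(n); f=240/np.tan(np.radians(p["vfov"]/2))
    W=p["world_from_camera"] if n!="wrist" else T@p["tool_from_camera"]
    return f,p["cx"],p["cy"],W
def ray(n,u,v,z=None,d=None,T=None):
    "pixel -> world, on plane z or at depth d"
    f,cx,cy,W=cam(n,T); r=np.array([(u-cx)/f,-(v-cy)/f,-1.])
    if d is None:
        w=W[:3,:3]@r; d=(z-W[2,3])/w[2]
    return (W@np.r_[r*d,1])[:3]
def proj(n,P,T=None):
    f,cx,cy,W=cam(n,T); q=np.linalg.inv(W)@np.r_[P,1]; return cx+f*q[0]/-q[2], cy-f*q[1]/-q[2]
def cloud(n,d,T=None):
    f,cx,cy,W=cam(n,T); v,u=np.indices(d.shape)
    P=np.stack([(u-cx)/f*d,-(v-cy)/f*d,-d,np.ones_like(d)],-1)@W.T; P=P[...,:3]; P[d==0]=np.nan; return P
def crop(im,u0,v0,w,h,k,name):
    cv2.imwrite("pics/"+name,cv2.resize(im[v0:v0+h,u0:u0+w,::-1],None,fx=k,fy=k,interpolation=cv2.INTER_CUBIC))
def snap(name):
    s=bot.state(); im,d=bot.grab_frame("wrist"); np.savez(name+".npz",im=im,d=d,T=pose(s)); cv2.imwrite(f"pics/{name}.png",im[:,:,::-1]); return im,d,pose(s)
E
python3 - <<'E'
from h import *
D=np.load("top0.npz");im,d=D["im"],D["d"]
crop(im,155,170,230,110,3.4,"topcrop.png")
P=cloud("top",d)
for nm,u,v in [("bar",250,210),("vial",174,212),("knob",212,240),("b",311,199),("b",334,243),("b",369,243),("turq",308,257),("carton",175,266)]:
    print(nm,P[v,u].round(), ray("top",u,v,z=88).round())
E
```

```text
bar [487.  92.  82.] [486.  91.  88.]
vial [484. 384.  32.] [476. 367.  88.]
knob [378. 230.  68.] [376. 225.  88.]
b [ 528. -129.   92.] [ 529. -129.   88.]
b [ 370. -214.   90.] [ 370. -214.   88.]
b [ 371. -340.   87.] [ 371. -340.   88.]
turq [ 318. -122.   94.] [ 319. -121.   88.]
carton [282. 363.  61.] [281. 355.  88.]
```

View pics/topcrop.png

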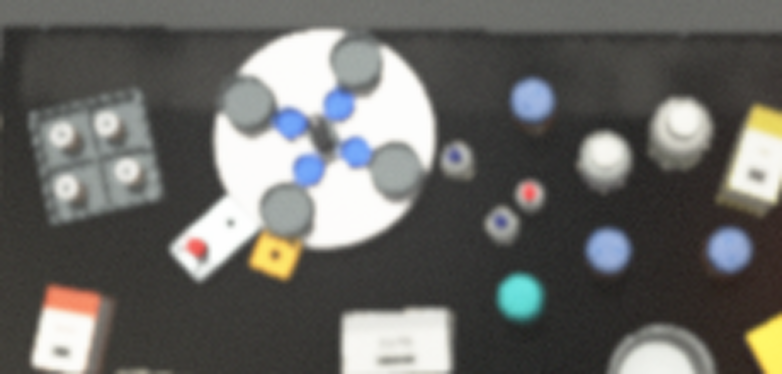

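The crop confirms it: lock hole at about crop (231,222), knob at (196,246) and lug hole at (275,254), so the tray needs about -25°. Next I move the wrist camera over the tray.

```bash
cat >>h.py <<'E'
def yaw(T=None):
    T=pose() if T is None else T; return np.degrees(np.arctan2(T[1,0],T[0,0]))
def plan(xy=None,z=None,psi=None,grasp=False,P=None):
    "print tool-axis shares to bring TCP (or grasp point) to xy,z with tool x at angle psi"
    T=pose(); t=T[:3,3].copy()
    # reference also levels the tool
    psi=yaw(T) if psi is None else psi
    c,s=np.cos(np.radians(psi)),np.sin(np.radians(psi))
    G=np.array([[c,s,0],[s,-c,0],[0,0,-1.]])
    if xy is not None: t[:2]=xy
    if z is not None: t[2]=z+(bot.pinch_z if grasp else 0)
    sh=T[:3,:3].T@(t-T[:3,3])/150; rv=R.from_matrix(T[:3,:3].T@G).as_rotvec()/(np.pi/4)
    print("travel",sh.round(4),"rot",rv.round(4)); return sh,rv
def st():
    s=bot.state(); T=pose(s); print("t",round(s["clock"],2),"tcp",T[:3,3].round(1),"grasp",(T[:3,3]+T[:3,2]*bot.pinch_z).round(1),"yaw",round(yaw(T),1),"w",round(s["width"],1),"gf",round(s["gripper_force"],1),"F",s["ft_force"].round(1),"q",s["joint_pos"].round(2))
E
python3 -c "
from h import *
plan((455,110),400,202)"
```

```text
travel [-2.6847 -2.4093  0.0282] rot [-0.0022 -0.0009 -0.868 ]
```

```bash
python3 -m handwheel '{"travel":[[-0.9,-0.8,0],[-0.9,-0.8,0],[-0.9,-0.8,0],[-0.9,-0.8,0]],"rotation":[[0,0,0],[0,0,0],[0,0,0],[0,0,0]],"jaw":[1,1,1,1]}' && python3 -m handwheel '{"travel":[[-0.9,-0.8,0],[-0.9,-0.8,0],[-0.9,-0.8,0],[-0.9,-0.8,0]],"rotation":[[0,0,0],[0,0,0],[0,0,0],[0,0,0]],"jaw":[1,1,1,1]}' && python3 -m handwheel '{"travel":[[-0.88,-0.81,0.03],[-0.88,-0.81,0.03],[-0.88,-0.81,0.03],[-0.88,-0.81,0.03],[-0.88,-0.81,0.03]],"rotation":[[0,0,-0.87],[0,0,-0.87],[0,0,-0.87],[0,0,-0.87],[0,0,-0.87]],"jaw":[0,0,0,0,0]}' && python3 -c "
from h import *
st(); snap('w1')"
```

```text
clock: 0.6
tcp_pos: [271.5, 416.8, 404.8]
eef_rot: [0.473, 3.105, -0.0]
ft_force: [-0.6, 1.1, 0.8]
width: 85.5
gripper_force: 0.0
clock: 1.1
tcp_pos: [365.1, 263.0, 404.4]
eef_rot: [0.474, 3.106, -0.001]
ft_force: [0.3, 0.6, -0.4]
width: 85.3
gripper_force: 0.0
clock: 1.72
tcp_pos: [454.8, 110.4, 399.5]
eef_rot: [0.6, -3.082, -0.001]
ft_force: [0.4, 0.7, -0.2]
width: 42.7
gripper_force: 0.0
t 1.73 tcp [454.8 110.4 399.5] grasp [454.6 110.4 244.8] yaw -158.0 w 42.7 gf 0.0 F [ 0.4  0.7 -0.2] q [ 0.17 -0.27  1.58  0.    1.83 -1.79]
```

View pics/w1.png

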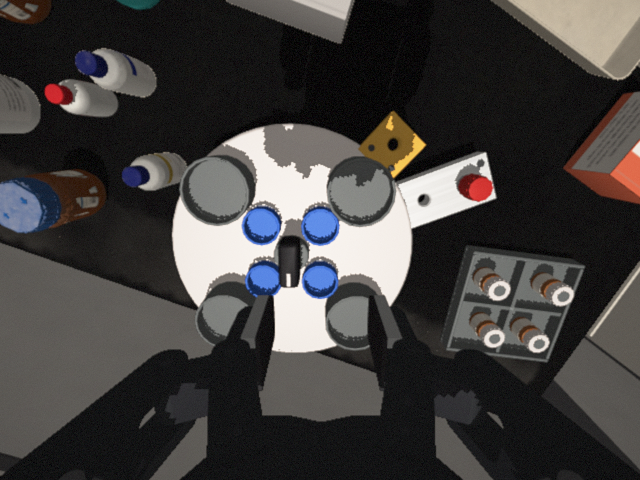

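The wrist view shows the bar at (289,262), lug hole at (393,144), lock hole at (423,200), knob at (476,188), the blue cups around (290,252), and the bin with 4 vials on the right.

```bash
python3 - <<'E'
from h import *
D=np.load("w1.npz");im,d,T=D["im"],D["d"],D["T"]
P=cloud("wrist",d,T)
hsv=cv2.cvtColor(im,cv2.COLOR_RGB2HSV)
b=((hsv[...,0]>100)&(hsv[...,0]<130)&(hsv[...,1]>120)).astype(np.uint8); b[:,:230]=0
n,l,stt,c=cv2.connectedComponentsWithStats(b)
cs=[]
for i in range(1,n):
    if stt[i,4]<150: continue
    q=P[(l==i)]; q=q[np.isfinite(q[:,0])]
    h=np.column_stack(np.where(l==i))[:,::-1].astype(np.float32); e=cv2.minEnclosingCircle(h)
    print(c[i].round(1),stt[i,4],np.percentile(q[:,2],[2,50,90,98]).round(1),ray("wrist",*c[i],z=58,T=T).round(1),e)
    # rim points
    r=q[(q[:,2]>57)]; print("  rim bbox mid",((r.min(0)+r.max(0))/2).round(1),len(r))
w=(P[...,2]>76)&(P[...,2]<86)&(np.hypot(P[...,0]-487,P[...,1]-92)<40)
q=P[w];print("bar",len(q),q.mean(0),np.percentile(q[:,2],[5,50,95]))
if len(q): print(cv2.minAreaRect(q[:,:2].astype(np.float32)))
dsk=(P[...,2]>40)&(P[...,2]<51)&(np.hypot(P[...,0]-487,P[...,1]-92)<130)&(hsv[...,1]<50)
q=P[dsk];print("disc z",np.median(q[:,2]),cv2.minEnclosingCircle(q[:,:2].astype(np.float32)))
print("lug",ray("wrist",393,144,z=48,T=T),"lock",ray("wrist",423,200,z=36,T=T),"knobtop",ray("wrist",477,186,z=68,T=T),"depth lug/brk",P[138,380],P[210,440],P[188,480])
E
```

```text
[261.1 225.3] 1142 [47.6 49.6 60.8 61.7] [477.   58.2  58. ] ((261.1858215332031, 225.24537658691406), 19.287294387817383)
  rim bbox mid [477.4  58.2  59.8] 317
[319.7 225.9] 1117 [47.6 49.6 60.8 61.8] [457.1 109.   58. ] ((319.7083740234375, 225.74142456054688), 19.14714813232422)
  rim bbox mid [457.2 109.1  60. ] 303
[262.9 278.9] 1007 [47.6 49.7 60.9 88.1] [527.6  77.5  58. ] ((262.77459716796875, 278.6803283691406), 19.189767837524414)
  rim bbox mid [499.5  78.2 144.6] 276
[320. 280.] 1052 [47.6 49.9 60.9 61.9] [507.7 129.7  58. ] ((320.47821044921875, 279.794189453125), 18.936843872070312)
  rim bbox mid [508.3 129.7  59.8] 312
bar 80 [478.57487751  90.6654416   80.49831975] [76.41612666 80.6676101  85.15121229]
((486.23760986328125, 97.97596740722656), (39.8941764831543, 15.966485023498535), 49.607364654541016)
disc z 45.867308133153955 ((489.236328125, 87.17741394042969), 125.56522369384766)
lug [364.69674103 142.4539558   48.        ] lock [400.36527281 194.73493727  36.        ] knobtop [370.05334039 221.66367375  68.        ] depth lug/brk [364.3509807  129.65209464  46.86652342] [402.84569103 214.20643389  37.47878234] [370.54517083 225.47944511  66.93827952]
```

```bash
python3 -c "
from h import *
plan((492.5,93.6),80.5,201.3,grasp=True)"
```

```text
travel [-0.1928 -0.2042  1.0964] rot [ 0.0014 -0.0012  0.0163]
```

```bash
python3 -m handwheel '{"travel":[[-0.193,-0.204,0.6],[-0.193,-0.204,0.6],[-0.193,-0.204,0.6]],"rotation":[[0,0,0.016],[0,0,0.016],[0,0,0.016]],"jaw":[-0.1,-0.1,-0.1]}' && python3 -m handwheel '{"travel":[[0,0,0.3],[0,0,0.497],[0,0,0.497],[0,0,0.497]],"rotation":[[0,0,0],[0,0,0],[0,0,0],[0,0,0]],"jaw":[-0.1,-0.1,-0.1,-0.1]}' && python3 -m handwheel '{"travel":[[0,0,0],[0,0,0],[0,0,0],[0,0,0],[0,0,0]],"rotation":[[0,0,0],[0,0,0],[0,0,0],[0,0,0],[0,0,0]],"jaw":[-1,-1,-1,-1,-1]}' 40 && python3 -c "
from h import *
st()"
```

```text
clock: 2.15
tcp_pos: [492.0, 94.0, 306.8]
eef_rot: [0.58, -3.081, -0.002]
ft_force: [0.1, -0.0, 0.3]
width: 38.7
gripper_force: 0.0
clock: 2.65
tcp_pos: [492.9, 93.5, 238.5]
eef_rot: [-0.582, 3.084, 0.0]
ft_force: [0.2, -0.1, 0.4]
width: 38.3
gripper_force: 0.0
clock: 3.28
tcp_pos: [492.5, 94.4, 238.4]
eef_rot: [-0.584, 3.084, 0.007]
ft_force: [-5.0, 9.1, 6.9]
width: 17.6
gripper_force: 41.6
t 3.27 tcp [492.5  94.4 238.4] grasp [492.8  95.2  83.7] yaw -158.5 w 17.6 gf 41.6 F [-5.   9.1  6.9] q [ 0.12 -0.15  1.76  0.    1.53 -1.83]
```

```bash
python3 -m handwheel '{"travel":[[0,0,0],[0,0,0],[0,0,0],[0,0,0],[0,0,0],[0,0,0]],"rotation":[[0,0,0.15],[0,0,0.3],[0,0,0.45],[0,0,0.595],[0,0,0.595],[0,0,0.595]],"jaw":[-1,-1,-1,-1,-1,-1]}' && python3 -c "
from h import *
st();im,d,T=snap('w2')"
```

```text
clock: 4.03
tcp_pos: [492.5, 94.7, 238.3]
eef_rot: [0.146, 3.137, 0.009]
ft_force: [-4.7, 11.0, 6.9]
width: 17.6
gripper_force: 41.6
t 4.03 tcp [492.5  94.7 238.3] grasp [492.7  95.5  83.6] yaw 174.7 w 17.6 gf 41.6 F [-4.7 11.   6.9] q [ 0.12 -0.15  1.76  0.01  1.53 -1.36]
```

View pics/w2.png

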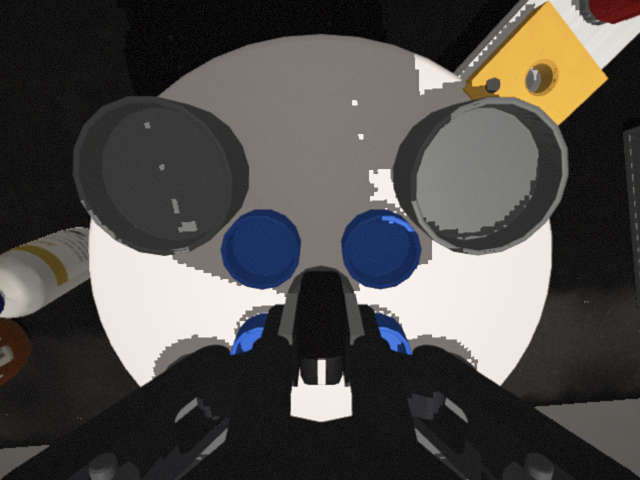

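The lug hole is at (543,77), with something bright visible through it. I'll enlarge it.

```bash
python3 -c "
from h import *
D=np.load('w2.npz');im,T,d=D['im'],D['T'],D['d']
crop(im,455,0,185,135,4.3,'w2c.png')
P=cloud('wrist',d,T)
print(ray('wrist',543,77,z=48,T=T),P[60,560],P[100,540])
for u,v in [(533,70),(540,80),(545,85),(550,80),(535,85)]: print(u,v,P[v,u])"
```

```text
[400.82037093 197.00134176  48.        ] [395.03300375 202.94361664  48.75003274] [409.84751    196.35536839  48.46990614]
533 70 [396.27209865 200.0121931   35.05421624]
540 80 [401.12320829 201.08912584  39.26024701]
545 85 [403.70200102 200.99726727  43.39999561]
550 80 [402.03289464 201.8227475   45.22990054]
535 85 [402.68747134 201.41671326  35.23270015]
```

View pics/w2c.png

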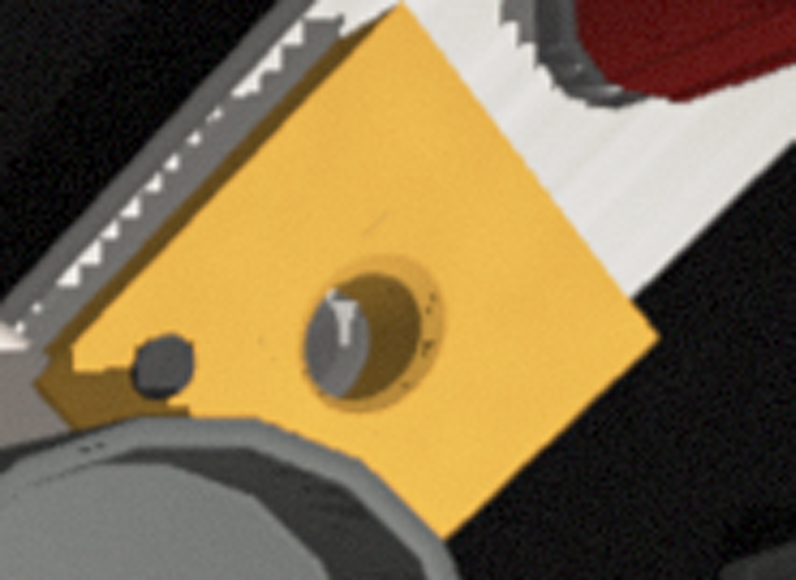

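Oblique view, so I can't judge the overlap from here. I'll release the bar, back off and look straight down on the lug with the tool turned tangentially, as the pin needs (ψ≈132°).

```bash
python3 -m handwheel '{"travel":[[0,0,0],[0,0,0],[0,0,0],[0,0,-0.3],[0,0,-0.6],[0,0,-0.6]],"rotation":[[0,0,0],[0,0,0],[0,0,0],[0,0,0],[0,0,0],[0,0,0]],"jaw":[0,0,0,0,0,0]}' && python3 -c "
from h import *
st();plan((452,140),320,132)"
```

```text
clock: 4.82
tcp_pos: [493.3, 92.5, 330.5]
eef_rot: [0.149, 3.13, 0.002]
ft_force: [0.7, 0.2, 0.3]
width: 42.5
gripper_force: 0.0
t 4.83 tcp [493.3  92.5 330.5] grasp [494.6  92.6 175.8] yaw 174.6 w 42.5 gf 0.0 F [0.7 0.2 0.3] q [ 0.12 -0.18  1.63 -0.    1.69 -1.36]
travel [0.3047 0.2893 0.068 ] rot [0.0058 0.009  0.9459]
```

```bash
python3 -m handwheel '{"travel":[[0.3,0.29,0.07],[0.3,0.29,0.07],[0.3,0.29,0.07],[0.3,0.29,0.07],[0.3,0.29,0.07],[0.3,0.29,0.07]],"rotation":[[0.006,0.009,0.946],[0.006,0.009,0.946],[0.006,0.009,0.946],[0.006,0.009,0.946],[0.006,0.009,0.946],[0.006,0.009,0.946]],"jaw":[0,0,0,0,0,0]}' && python3 -c "
from h import *
st();im,d,T=snap('w3');crop(im,220,60,200,220,2.7,'w3c.png')
print(proj('wrist',(400.5,196,48),T))"
```

```text
clock: 5.58
tcp_pos: [451.9, 140.0, 314.6]
eef_rot: [-1.269, -2.865, 0.008]
ft_force: [0.5, -0.6, -1.6]
width: 42.4
gripper_force: 0.0
t 5.58 tcp [451.9 140.  314.6] grasp [450.5 139.8 159.9] yaw 132.2 w 42.4 gf 0.0 F [ 0.5 -0.6 -1.6] q [ 0.23 -0.25  1.71  0.    1.69 -0.51]
(np.float64(324.9141887270151), np.float64(138.1987945038377))
```

View pics/w3c.png

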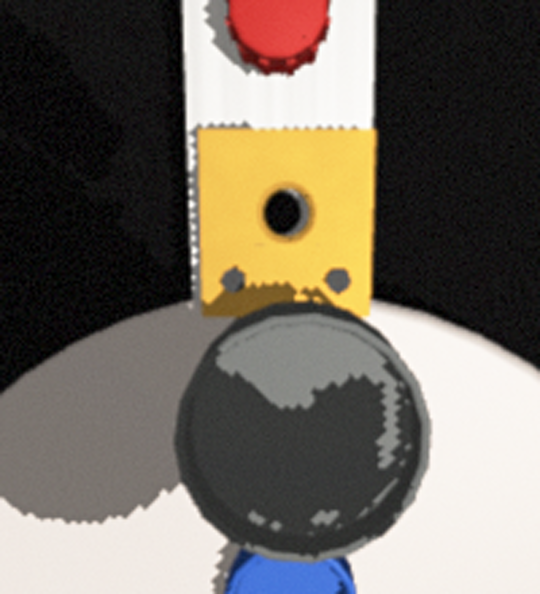

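Looking straight down, the lug hole centre is at crop (289,212) and the lock hole is about 6 crop px (≈1.5 mm) to the left. The tapered pin with its 1.25 mm clearance can pull that in, since the tray drag at the lug is only about 1 N. Now I measure the knob and the holes.

```bash
python3 - <<'E'
from h import *
D=np.load("w3.npz");im,d,T=D["im"],D["d"],D["T"];P=cloud("wrist",d,T)
hsv=cv2.cvtColor(im,cv2.COLOR_RGB2HSV)
m=((hsv[...,0]<6)|(hsv[...,0]>174))&(hsv[...,1]>150)
top=m&(P[...,2]>64)&(P[...,2]<72); m[:, :260]=0; top[:,:260]=0;top[:,400:]=0
ys,xs=np.where(top);print(len(xs),xs.min(),xs.max(),ys.min(),ys.max(),np.median(P[top][:,2]))
(c,r)=cv2.minEnclosingCircle(np.column_stack([xs,ys]).astype(np.float32));print(c,r,ray("wrist",*c,z=68,T=T),(P[top].min(0)+P[top].max(0))/2)
print("lug",ray("wrist",327,138.5,z=48,T=T),"lock",ray("wrist",324.3,138.5,z=36,T=T))
E
```

```text
1235 304 341 41 339 67.9355963007626
(329.0, 190.0) 149.4055938720703 [423.28989589 174.77142156  68.        ] [430.25002139 169.61569139  67.29414533]
lug [401.64124201 196.78100615  48.        ] lock [400.35650243 195.59161591  36.        ]
```

```bash
python3 - <<'E'
from h import *
D=np.load("w3.npz");im,d,T=D["im"],D["d"],D["T"];P=cloud("wrist",d,T)
hsv=cv2.cvtColor(im,cv2.COLOR_RGB2HSV)
top=((hsv[...,0]<6)|(hsv[...,0]>174))&(hsv[...,1]>150)&(P[...,2]>64)&(P[...,2]<72); top[:,:260]=0;top[:,400:]=0;top[110:]=0
ys,xs=np.where(top);print(len(xs),xs.min(),xs.max(),ys.min(),ys.max())
(c,r)=cv2.minEnclosingCircle(np.column_stack([xs,ys]).astype(np.float32));print(c,r,ray("wrist",*c,z=68,T=T))
k=ray("wrist",*c,z=68,T=T)[:2]
plan(k,56,132,grasp=True)
E
```

```text
1234 304 341 41 83
(322.5, 62.0) 21.708393096923828 [371.66682288 225.40632123  68.        ]
travel [ 0.7775 -0.0093  0.6976] rot [-0.0093 -0.0064  0.0039]
```

```bash
python3 -m handwheel '{"travel":[[0.4,-0.005,0.1],[0.778,-0.009,0.3],[0.778,-0.009,0.3],[0.778,-0.009,0.5],[0.778,-0.009,0.664],[0.778,-0.009,0.664],[0.778,-0.009,0.664]],"rotation":[[-0.009,-0.006,0.004],[-0.009,-0.006,0.004],[-0.009,-0.006,0.004],[-0.009,-0.006,0.004],[-0.009,-0.006,0.004],[-0.009,-0.006,0.004],[-0.009,-0.006,0.004]],"jaw":[0,0,0,0,0,0,0]}' && python3 -c "
from h import *
st()" && python3 -m handwheel '{"travel":[[0,0,0],[0,0,0],[0,0,0],[0,0,0],[0,0,0]],"rotation":[[0,0,0],[0,0,0],[0,0,0],[0,0,0],[0,0,0]],"jaw":[-1,-1,-1,-1,-1]}' 60 && python3 -c "
from h import *
st()"
```

```text
clock: 6.5
tcp_pos: [372.7, 225.6, 217.5]
eef_rot: [1.281, 2.867, 0.002]
ft_force: [0.9, -0.0, 0.0]
width: 43.1
gripper_force: 0.0
t 6.5 tcp [372.7 225.6 217.5] grasp [373.  225.8  62.8] yaw 131.8 w 43.1 gf 0.0 F [ 0.9 -0.   0. ] q [ 0.47 -0.32  1.95 -0.    1.52 -0.26]
clock: 7.12
tcp_pos: [372.5, 226.0, 217.9]
eef_rot: [1.281, 2.866, 0.004]
ft_force: [0.3, -0.9, 7.0]
width: 20.5
gripper_force: 58.5
t 7.12 tcp [372.5 226.  217.9] grasp [373.  226.1  63.2] yaw 131.8 w 20.5 gf 58.5 F [ 0.3 -0.9  7. ] q [ 0.47 -0.33  1.95 -0.    1.52 -0.26]
```

```bash
python3 -m handwheel '{"travel":[[0,0,-0.2],[0,0,-0.4],[0,0,-0.4],[-0.277,0.006,-0.4],[-0.277,0.006,-0.4],[-0.277,0.006,-0.4],[-0.277,0.006,-0.4]],"rotation":[[0,0,0],[0,0,0],[0,0,0],[0,0,0],[0,0,0],[0,0,0],[0,0,0]],"jaw":[-1,-1,-1,-1,-1,-1,-1]}' && python3 -c "
from h import *
st();snap('w4')"
```

```text
clock: 8.0
tcp_pos: [399.9, 195.9, 275.5]
eef_rot: [-1.28, -2.868, 0.0]
ft_force: [-0.1, 0.1, -0.9]
width: 20.0
gripper_force: 59.4
t 8.0 tcp [399.9 195.9 275.5] grasp [399.8 195.9 120.8] yaw 131.9 w 20.0 gf 59.4 F [-0.1  0.1 -0.9] q [ 0.38 -0.32  1.84  0.    1.62 -0.35]
```

View pics/w4.png

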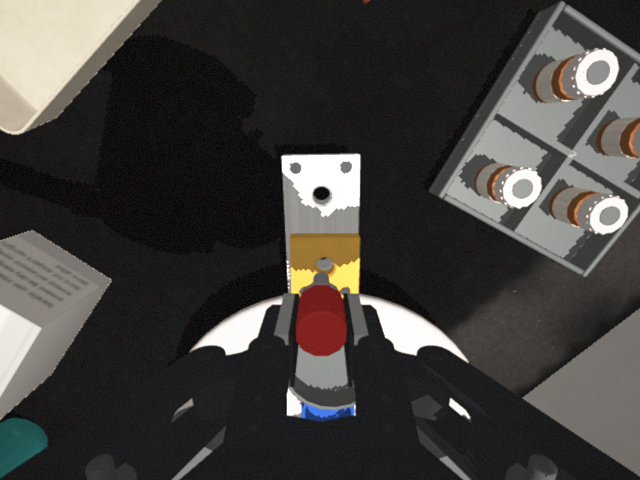

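The pin is held upright, with its tip near (322,270) above the lug. Lowering in stages.

```bash
python3 -c "
from h import *
D=np.load('w4.npz');T=D['T'];print(ray('wrist',321.5,194,z=36,T=T))" && python3 -m handwheel '{"travel":[[0,0,0.08],[0,0,0.12],[0,0,0.16],[0,0,0.2],[0,0,0.2]],"rotation":[[0,0,0],[0,0,0],[0,0,0],[0,0,0],[0,0,0]],"jaw":[-1,-1,-1,-1,-1]}' && python3 -c "
from h import *
st()"
```

```text
[370.90104873 226.95398357  36.        ]
clock: 8.68
tcp_pos: [400.3, 195.4, 245.4]
eef_rot: [-1.282, -2.868, 0.001]
ft_force: [0.0, -0.0, -1.2]
width: 19.8
gripper_force: 59.7
t 8.68 tcp [400.3 195.4 245.4] grasp [400.2 195.3  90.7] yaw 131.8 w 19.8 gf 59.7 F [ 0.  -0.  -1.2] q [ 0.38 -0.31  1.89  0.    1.57 -0.35]
```

```bash
python3 -m handwheel '{"travel":[[0,0,0.03],[0,0,0.06],[0,0,0.08],[0,0,0.1],[0,0,0.1]],"rotation":[[0,0,0],[0,0,0],[0,0,0],[0,0,0],[0,0,0]],"jaw":[-1,-1,-1,-1,-1]}' && python3 -c "
from h import *
st()"
```

```text
clock: 9.3
tcp_pos: [400.3, 195.4, 230.8]
eef_rot: [-1.282, -2.868, 0.0]
ft_force: [-0.4, 0.3, -1.6]
width: 20.1
gripper_force: 59.8
t 9.3 tcp [400.3 195.4 230.8] grasp [400.3 195.4  76.1] yaw 131.8 w 20.1 gf 59.8 F [-0.4  0.3 -1.6] q [ 0.38 -0.3   1.91  0.    1.54 -0.35]
```

Almost home with no resistance. A slightly deeper push, then I release, close the fingers above the knob's height, and look.

```bash
python3 -m handwheel '{"travel":[[0,0,0.01],[0,0,0.02],[0,0,0.02]],"rotation":[[0,0,0],[0,0,0],[0,0,0]],"jaw":[-1,-1,-1]}' && python3 -c "
from h import *
st()" && python3 -m handwheel '{"travel":[[0,0,0],[0,0,0],[0,0,0],[0,0,-0.3],[-0.3,0,-0.8],[-0.3,0,-0.8],[-0.3,0,-0.8]],"rotation":[[0,0,0],[0,0,0],[0,0,0],[0,0,0],[0,0,0],[0,0,0],[0,0,0]],"jaw":[0,0,0,0,0,0,0]}' && python3 -c "
from h import *
st();im,d,T=snap('w5');P=cloud('wrist',d,T)
hsv=cv2.cvtColor(im,cv2.COLOR_RGB2HSV)
m=((hsv[...,0]<6)|(hsv[...,0]>174))&(hsv[...,1]>150)&(np.hypot(P[...,0]-400,P[...,1]-195)<30)
q=P[m];print('knob z',np.percentile(q[:,2],[5,50,95]),len(q)); y=(hsv[...,0]>18)&(hsv[...,0]<30)&(hsv[...,1]>120)&(np.hypot(P[...,0]-400,P[...,1]-195)<40)
print('lug z',np.median(P[y][:,2]))
t=m&(P[...,2]>np.percentile(q[:,2],50)-3);ys,xs=np.where(t);c,r=cv2.minEnclosingCircle(np.column_stack([xs,ys]).astype(np.float32));print(c,r,ray('wrist',*c,z=80,T=T))
print(proj('wrist',(400.3,195.4,80),T))
"
```

```text
clock: 9.68
tcp_pos: [400.7, 195.8, 229.8]
eef_rot: [1.281, 2.867, 0.004]
ft_force: [-2.1, 0.2, 5.9]
width: 20.0
gripper_force: 60.7
t 9.68 tcp [400.7 195.8 229.8] grasp [401.1 196.1  75.1] yaw 131.8 w 20.0 gf 60.7 F [-2.1  0.2  5.9] q [ 0.38 -0.3   1.91  0.    1.53 -0.35]
clock: 10.55
tcp_pos: [431.0, 161.5, 349.9]
eef_rot: [1.283, 2.865, 0.004]
ft_force: [-0.5, 0.8, -1.0]
width: 42.8
gripper_force: 0.0
t 10.55 tcp [431.  161.5 349.9] grasp [431.5 161.7 195.2] yaw 131.8 w 42.8 gf 0.0 F [-0.5  0.8 -1. ] q [ 0.28 -0.3   1.69  0.    1.75 -0.44]
knob z [77.68133973 79.83814626 81.00030444] 787
lug z 47.93912929373806
(319.4210510253906, 179.0) 16.36174964904785 [398.52041195 196.10735371  80.        ]
(np.float64(320.66524518839424), np.float64(181.5120431721005))
```

View pics/w5.png

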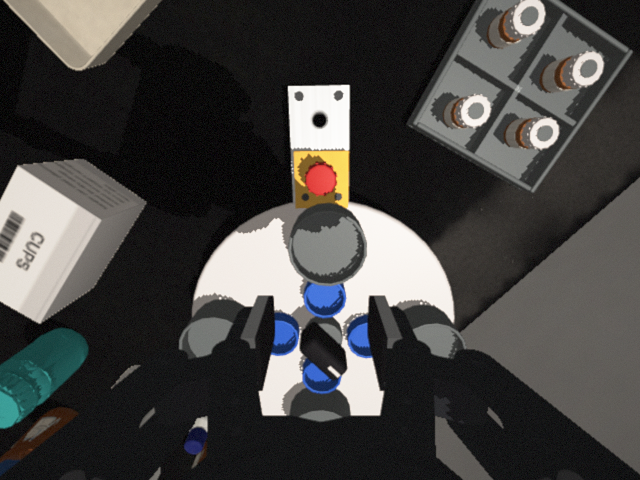

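The pin is home: knob top z≈80 and lug 48, and in the picture the knob is centred on the lug at (320,180). Next I'll place the view so it measures the bin and cups together.

```bash
python3 - <<'E'
from h import *
D=np.load("w5.npz");im,d,T=D["im"],D["d"],D["T"];P=cloud("wrist",d,T)
print("cup1 rim",ray("wrist",324,297,z=58,T=T),"outer1",ray("wrist",327.5,244,z=74,T=T),"knob",ray("wrist",320,180,z=80,T=T))
hsv=cv2.cvtColor(im,cv2.COLOR_RGB2HSV)
b=((hsv[...,0]>100)&(hsv[...,0]<130)&(hsv[...,1]>120)&(P[...,2]<63)).astype(np.uint8); b[:,:265]=0;b[:,400:]=0;b[400:]=0
n,l,stt,c=cv2.connectedComponentsWithStats(b)
for i in range(1,n):
    if stt[i,4]>150: print(stt[i],ray("wrist",*c[i],z=56,T=T).round(1))
# vial caps: z 40..48
v=((P[...,2]>41)&(P[...,2]<47)&(P[...,1]>250)&(hsv[...,1]<60)).astype(np.uint8)
n,l,stt,c=cv2.connectedComponentsWithStats(v)
for i in range(1,n):
    if stt[i,4]>80:
        ys,xs=np.where(l==i);cc,r=cv2.minEnclosingCircle(np.column_stack([xs,ys]).astype(np.float32))
        print("vial",cc,r,stt[i,4],np.median(P[l==i][:,2]),ray("wrist",*cc,z=44,T=T).round(1))
E
```

```text
cup1 rim [468.15607121 123.72821449  58.        ] outer1 [435.48175738 163.71399789  74.        ] knob [399.27085456 195.86450299  80.        ]
[ 304  282   42   37 1175] [470.4 121.4  56. ]
[271 313  28  43 892] [467.1  73.1  56. ]
[347 315  25  43 715] [517.9 114.4  56. ]
[303 359  38  35 753] [520.2  57.2  56. ]
vial (526.5, 16.5) 20.700340270996094 1006 44.05190078482619 [434.3 371.9  44. ]
vial (585.9821166992188, 69.01786041259766) 19.824323654174805 917 43.9240362373659 [492.9 380.1  44. ]
vial (473.5, 110.0) 17.670696258544922 812 43.92150206470535 [453.3 307.7  44. ]
vial (541.5, 132.5) 17.7342472076416 775 43.878371615959736 [504.3 331.8  44. ]
vial (606.5, 296.0) 42.2523193359375 478 44.06977001061088 [658.7 285.5  44. ]
```

```bash
cat >>h.py <<'E'
def vials(name,box,z=44,lo=41,hi=47):
    "cap centres of upright vials inside world box x0,x1,y0,y1"
    s=bot.state();T=pose(s); im,d=bot.grab_frame("wrist"); np.savez(name+".npz",im=im,d=d,T=T); cv2.imwrite(f"pics/{name}.png",im[:,:,::-1])
    P=cloud("wrist",d,T)
    v=((P[...,2]>lo)&(P[...,2]<hi)&(P[...,0]>box[0])&(P[...,0]<box[1])&(P[...,1]>box[2])&(P[...,1]<box[3])).astype(np.uint8)
    n,l,stt,c=cv2.connectedComponentsWithStats(v); out=[]
    for i in range(1,n):
        if stt[i,4]>150:
            q=P[l==i]; xy=(np.percentile(q[:,:2],2,0)+np.percentile(q[:,:2],98,0))/2
            ys,xs=np.where(l==i);cc,r=cv2.minEnclosingCircle(np.column_stack([xs,ys]).astype(np.float32))
            print("vial px",np.round(cc),round(r,1),stt[i,4],"z",np.median(q[:,2]).round(1),"xy cloud",xy.round(1),"ray",ray("wrist",*cc,z=z,T=T).round(1)); out.append(xy)
    return out
E
python3 -c "
from h import *
plan((498,318),350,130)"
```

```text
travel [ 0.4761  1.0294 -0.0134] rot [ 0.0008 -0.0002  0.0398]
```

```bash
python3 -m handwheel '{"travel":[[0.24,0.51,0],[0.47,1,0],[0.47,1,0],[0.47,1,0],[0.47,1,0],[0.47,1,0]],"rotation":[[0,0,0.04],[0,0,0.04],[0,0,0.04],[0,0,0.04],[0,0,0.04],[0,0,0.04]],"jaw":[0,0,0,0,0,0]}' && python3 -c "
from h import *
st();vials('w6',(390,560,270,430))"
```

```text
clock: 11.35
tcp_pos: [494.7, 313.6, 347.9]
eef_rot: [-1.328, -2.847, 0.0]
ft_force: [0.0, 0.4, -0.1]
width: 42.7
gripper_force: 0.0
t 11.35 tcp [494.7 313.6 347.9] grasp [494.6 313.6 193.2] yaw 130.0 w 42.7 gf 0.0 F [ 0.   0.4 -0.1] q [ 0.51  0.05  1.38 -0.    1.72 -0.19]
vial px [312. 125.] 16.4 772 z 44.1 xy cloud [435.2 373.2] ray [435.1 373.1  44. ]
vial px [376. 167.] 15.5 697 z 43.9 xy cloud [493.  381.3] ray [492.9 381.3  44. ]
vial px [280. 206.] 14.6 627 z 44.0 xy cloud [454.4 308.9] ray [454.2 309.   44. ]
vial px [348. 223.] 14.5 609 z 43.9 xy cloud [505.5 333.1] ray [505.4 333.2  44. ]
```

View pics/w6.png

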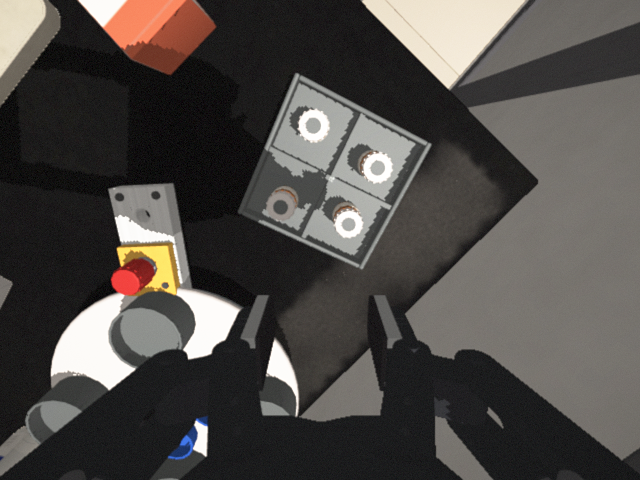

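```bash
python3 -c "
from h import *
plan((454.4,308.9),42,130,grasp=True)"
```

```text
travel [ 0.1489 -0.2266  1.0107] rot [ 0.0006  0.0001 -0.0003]
```

```bash
python3 -m handwheel '{"travel":[[0.15,-0.227,0.3],[0.15,-0.227,0.6],[0.15,-0.227,0.8],[0.15,-0.227,1],[0.15,-0.227,1],[0.15,-0.227,1]],"rotation":[[0,0,0],[0,0,0],[0,0,0],[0,0,0],[0,0,0],[0,0,0]],"jaw":[0,0,0,0,0,0]}' && python3 -m handwheel '{"travel":[[0,0,0],[0,0,0],[0,0,0],[0,0,0],[0,0,-0.3],[0,0,-0.6],[0,0,-0.8],[0,0,-0.8]],"rotation":[[0,0,0],[0,0,0],[0,0,0],[0,0,0],[0,0,0],[0,0,0],[0,0,0],[0,0,0]],"jaw":[-1,-1,-1,-1,-1,-1,-1,-1]}' 40 && python3 -c "
from h import *
st();plan((467.8,123.8),160,129.5,grasp=True)"
```

```text
clock: 12.15
tcp_pos: [454.9, 309.6, 199.8]
eef_rot: [1.327, 2.846, 0.003]
ft_force: [1.2, -0.3, -0.3]
width: 42.6
gripper_force: 0.0
clock: 13.15
tcp_pos: [454.9, 310.1, 321.8]
eef_rot: [1.325, 2.844, 0.009]
ft_force: [0.6, 0.3, 0.4]
width: 22.4
gripper_force: 39.2
t 13.15 tcp [454.9 310.1 321.8] grasp [455.8 310.7 167.1] yaw 130.0 w 22.4 gf 39.2 F [0.6 0.3 0.4] q [ 0.54 -0.05  1.52  0.    1.66 -0.16]
travel [-1.006  -0.7338  0.0436] rot [0.0084 0.0012 0.0121]
```

```bash
python3 -m handwheel '{"travel":[[-0.5,-0.37,0.02],[-1,-0.73,0.04],[-1,-0.73,0.04],[-1,-0.73,0.04],[-1,-0.73,0.04],[-1,-0.73,0.04]],"rotation":[[0,0,0.012],[0,0,0.012],[0,0,0.012],[0,0,0.012],[0,0,0.012],[0,0,0.012]],"jaw":[-1,-1,-1,-1,-1,-1]}' && python3 -c "
from h import *
st();plan((467.8,123.8),90,129.5,grasp=True); snap('w7')"
```

```text
clock: 13.9
tcp_pos: [467.1, 125.8, 311.6]
eef_rot: [-1.337, -2.842, -0.0]
ft_force: [0.2, 1.2, -0.8]
width: 22.3
gripper_force: 39.4
t 13.9 tcp [467.1 125.8 311.6] grasp [467.  125.9 156.9] yaw 129.6 w 22.3 gf 39.4 F [ 0.2  1.2 -0.8] q [ 0.19 -0.22  1.7   0.    1.67 -0.5 ]
travel [-0.0136 -0.0047  0.4457] rot [-0.0003 -0.001   0.0025]
```

View pics/w7.png

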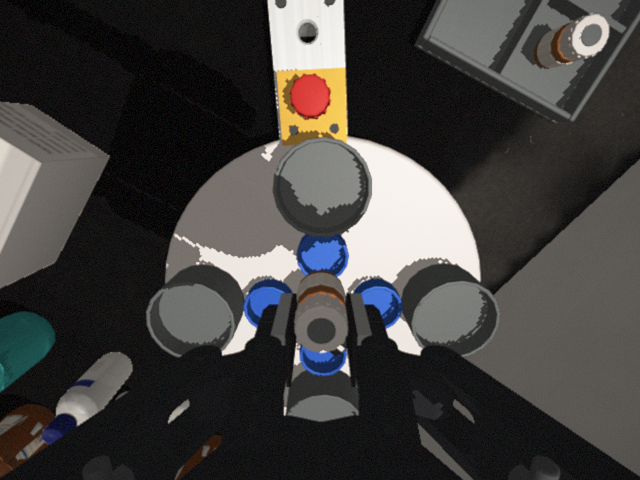

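The vial is held over the tray, with target cup 1 at (322,256) and the vial axis at column 321. I'll check the cup centre numerically, then lower.

```bash
python3 -c "
from h import *
D=np.load('w7.npz');im,d,T=D['im'],D['d'],D['T'];P=cloud('wrist',d,T)
hsv=cv2.cvtColor(im,cv2.COLOR_RGB2HSV)
b=(hsv[...,0]>100)&(hsv[...,0]<130)&(hsv[...,1]>120)
q=P[b&(P[...,2]>57)&(P[...,2]<63)&(np.hypot(P[...,0]-468,P[...,1]-124)<27)]
A=np.c_[2*q[:,:2],np.ones(len(q))];s=np.linalg.lstsq(A,(q[:,:2]**2).sum(1),rcond=None)[0];print(s[:2],np.sqrt(s[2]+s[0]**2+s[1]**2),len(q))
print(ray('wrist',322.5,254,z=61,T=T),(np.percentile(q,2,0)+np.percentile(q,98,0))/2)
f=P[b&(P[...,2]<51)&(P[...,2]>47)&(np.hypot(P[...,0]-468,P[...,1]-124)<22)];print(len(f),np.median(f,0))
"
```

```text
[467.92494718 124.34769287] 16.303280295132453 373
[467.07447544 125.84910467  61.        ] [467.87674533 124.44739076  59.84227679]
1194 [469.24341362 122.7156149   48.93728663]
```

```bash
python3 -m handwheel '{"travel":[[-0.01,-0.005,0.2],[-0.01,-0.005,0.3],[-0.01,-0.005,0.38],[-0.01,-0.005,0.42],[-0.01,-0.005,0.445],[-0.01,-0.005,0.445],[-0.01,-0.005,0.445]],"rotation":[[0,0,0],[0,0,0],[0,0,0],[0,0,0],[0,0,0],[0,0,0],[0,0,0]],"jaw":[-1,-1,-1,-1,-1,-1,-1]}' && python3 -c "
from h import *
st()"
```

```text
clock: 14.82
tcp_pos: [467.7, 122.9, 245.9]
eef_rot: [1.34, 2.841, 0.001]
ft_force: [0.5, 0.2, -0.3]
width: 22.3
gripper_force: 39.3
t 14.82 tcp [467.7 122.9 245.9] grasp [467.9 123.   91.2] yaw 129.5 w 22.3 gf 39.3 F [ 0.5  0.2 -0.3] q [ 0.19 -0.2   1.79  0.    1.55 -0.5 ]
```

```bash
python3 -m handwheel '{"travel":[[0,0,0.01],[0,0,0.01],[0,0,0.01],[0,0,0.01],[0,0,-0.2],[0,0,-0.4],[0,0,-0.69],[0,0,-0.69]],"rotation":[[0,0,0],[0,0,0],[0,0,0],[0,0,0],[0,0,0],[0,0,0],[0,0,0],[0,0,0]],"jaw":[-1,-0.1,-0.1,-0.1,-0.1,-0.1,-0.1,-0.1]}' && python3 -m handwheel '{"travel":[[0.5,0.47,0],[0.95,0.95,0],[0.95,0.95,0],[0.95,0.95,0],[0.95,0.95,0],[0.95,0.95,0]],"rotation":[[0,0,0],[0,0,0],[0,0,0],[0,0,0],[0,0,0],[0,0,0]],"jaw":[0,0,0,0,0,0]}' && python3 -c "
from h import *
st();vials('w8',(390,560,270,430)); print('tray'); vials('w8t',(420,520,70,170),lo=86,hi=92,z=89)
o=vials('w8b',(480,560,300,360)); plan(o[0],42,130,grasp=True)"
```

```text
clock: 15.82
tcp_pos: [468.0, 123.0, 353.1]
eef_rot: [1.337, 2.836, 0.007]
ft_force: [-0.0, 0.2, -0.8]
width: 38.4
gripper_force: 0.0
clock: 16.58
tcp_pos: [487.0, 322.3, 348.6]
eef_rot: [1.342, 2.841, -0.001]
ft_force: [0.4, -0.2, -0.7]
width: 43.0
gripper_force: 0.0
t 16.57 tcp [487.  322.3 348.6] grasp [487.  322.3 193.9] yaw 129.4 w 43.0 gf 0.0 F [ 0.4 -0.2 -0.7] q [ 0.53  0.04  1.38 -0.    1.72 -0.16]
vial px [312. 140.] 16.0 728 z 44.0 xy cloud [435.1 373.3] ray [435.  373.6  44. ]
vial px [376. 181.] 15.3 668 z 43.9 xy cloud [492.9 381.5] ray [492.8 381.6  44. ]
vial px [348. 236.] 14.2 580 z 43.9 xy cloud [505.5 333.3] ray [505.4 333.4  44. ]
tray
vial px [174. 456.] 10.7 199 z 90.0 xy cloud [508.1  94.2] ray [508.3  94.7  89. ]
vial px [347. 235.] 14.1 583 z 43.9 xy cloud [505.6 333.2] ray [505.  333.5  44. ]
travel [-0.0212  0.1411  1.017 ] rot [ 0.0009  0.0003 -0.0133]
```

```bash
python3 -m handwheel '{"travel":[[-0.02,0.141,0.3],[-0.02,0.141,0.6],[-0.02,0.141,0.8],[-0.02,0.141,1],[-0.02,0.141,1],[-0.02,0.141,1]],"rotation":[[0,0,0],[0,0,0],[0,0,0],[0,0,0],[0,0,0],[0,0,0]],"jaw":[0,0,0,0,0,0]}' && python3 -m handwheel '{"travel":[[0,0,0],[0,0,0],[0,0,0],[0,0,0],[0,0,-0.3],[0,0,-0.6],[0,0,-0.8],[0,0,-0.8]],"rotation":[[0,0,0],[0,0,0],[0,0,0],[0,0,0],[0,0,0],[0,0,0],[0,0,0],[0,0,0]],"jaw":[-1,-1,-1,-1,-1,-1,-1,-1]}' 40 && python3 -c "
from h import *
st();plan((517.2,63.4),160,129.5,grasp=True)"
```

```text
clock: 17.48
tcp_pos: [505.6, 334.4, 200.6]
eef_rot: [1.34, 2.84, 0.003]
ft_force: [0.2, 0.8, 1.1]
width: 42.6
gripper_force: 0.0
clock: 18.48
tcp_pos: [505.4, 334.9, 323.0]
eef_rot: [1.338, 2.838, 0.009]
ft_force: [-0.1, -0.1, -0.2]
width: 22.3
gripper_force: 39.2
t 18.48 tcp [505.4 334.9 323. ] grasp [506.4 335.5 168.4] yaw 129.5 w 22.3 gf 39.2 F [-0.1 -0.1 -0.2] q [ 0.53  0.1   1.36  0.    1.67 -0.16]
travel [-1.4463 -1.0916  0.0493] rot [0.0091 0.0013 0.0002]
```

```bash
python3 -m handwheel '{"travel":[[-0.36,-0.27,0],[-0.72,-0.55,0],[-0.72,-0.55,0],[-0.72,-0.55,0]],"rotation":[[0,0,0],[0,0,0],[0,0,0],[0,0,0]],"jaw":[-1,-1,-1,-1]}' && python3 -m handwheel '{"travel":[[-0.36,-0.27,0],[-0.72,-0.54,0.04],[-0.72,-0.54,0.04],[-0.72,-0.54,0.04],[-0.72,-0.54,0.04]],"rotation":[[0,0,0],[0,0,0],[0,0,0],[0,0,0],[0,0,0]],"jaw":[-1,-1,-1,-1,-1]}' && python3 -c "
from h import *
st();plan((517.2,63.6),91,129.5,grasp=True); vials('w9',(420,520,70,170),lo=85,hi=93,z=89)"
```

```text
clock: 18.98
tcp_pos: [510.1, 198.3, 317.8]
eef_rot: [-1.342, -2.839, 0.0]
ft_force: [0.9, 0.6, 0.2]
width: 22.1
gripper_force: 39.4
clock: 19.6
tcp_pos: [516.5, 65.7, 312.7]
eef_rot: [-1.337, -2.842, -0.001]
ft_force: [-0.3, -0.7, 0.4]
width: 22.4
gripper_force: 39.4
t 19.6 tcp [516.5  65.7 312.7] grasp [516.5  65.9 158. ] yaw 129.6 w 22.4 gf 39.4 F [-0.3 -0.7  0.4] q [ 0.06 -0.12  1.6   0.    1.66 -0.63]
travel [-0.0143 -0.0055  0.4468] rot [ 0.0008 -0.001   0.0028]
vial px [319. 140.] 22.9 1478 z 89.0 xy cloud [467.6 121.5] ray [467.4 121.6  89. ]
vial px [323. 207.] 37.1 2206 z 90.5 xy cloud [492.9  94.4] ray [492.6  94.9  89. ]
```

```bash
python3 -m handwheel '{"travel":[[-0.007,0,0.2],[-0.007,0,0.3],[-0.007,0,0.38],[-0.007,0,0.42],[-0.007,0,0.45],[-0.007,0,0.455],[-0.007,0,0.455]],"rotation":[[0,0,0],[0,0,0],[0,0,0],[0,0,0],[0,0,0],[0,0,0],[0,0,0]],"jaw":[-1,-1,-1,-1,-1,-1,-1]}' && python3 -c "
from h import *
st()"
```

```text
clock: 20.52
tcp_pos: [517.3, 63.2, 246.3]
eef_rot: [1.339, 2.84, 0.002]
ft_force: [-1.9, 0.2, 5.0]
width: 22.3
gripper_force: 39.8
t 20.52 tcp [517.3  63.2 246.3] grasp [517.7  63.3  91.6] yaw 129.5 w 22.3 gf 39.8 F [-1.9  0.2  5. ] q [ 0.06 -0.1   1.7   0.    1.54 -0.63]
```

```bash
python3 -m handwheel '{"travel":[[0,0,0],[0,0,0],[0,0,0],[0,0,-0.2],[0,0,-0.4],[0,0,-0.69],[0,0,-0.69]],"rotation":[[0,0,0],[0,0,0],[0,0,0],[0,0,0],[0,0,0],[0,0,0],[0,0,0]],"jaw":[-0.1,-0.1,-0.1,-0.1,-0.1,-0.1,-0.1]}' && python3 -m handwheel '{"travel":[[0.4,0.24,0],[0.8,0.48,0],[0.8,0.48,0],[0.8,0.48,0],[0.8,0.48,0]],"rotation":[[0,0,-0.25],[0,0,-0.5],[0,0,-0.75],[0,0,-1],[0,0,-1]],"jaw":[0,0,0,0,0]}' && python3 -c "
from h import *
st();plan((502,373),350,219.5)"
```

```text
clock: 21.4
tcp_pos: [517.5, 63.2, 352.6]
eef_rot: [1.337, 2.835, 0.006]
ft_force: [0.7, 0.6, 0.5]
width: 38.6
gripper_force: 0.0
clock: 22.02
tcp_pos: [496.1, 201.8, 347.0]
eef_rot: [-0.149, -3.137, 0.001]
ft_force: [0.4, 0.6, 0.1]
width: 42.6
gripper_force: 0.0
t 22.02 tcp [496.1 201.8 347. ] grasp [495.9 201.8 192.3] yaw 174.5 w 42.6 gf 0.0 F [0.4 0.6 0.1] q [ 0.32 -0.09  1.51  0.    1.72 -1.15]
travel [ 0.0694  1.1396 -0.0207] rot [ 0.     -0.0018 -0.9989]
```

```bash
python3 -m handwheel '{"travel":[[0.03,0.4,0],[0.07,0.8,-0.02],[0.07,1,-0.02],[0.07,1,-0.02],[0.07,1,-0.02],[0.07,1,-0.02]],"rotation":[[0,0,-0.25],[0,0,-0.5],[0,0,-0.75],[0,0,-1],[0,0,-1],[0,0,-1]],"jaw":[0,0,0,0,0,0]}' && python3 -c "
from h import *
st();o=vials('w10',(390,560,270,450)); vials('w10t',(420,540,50,170),lo=86,hi=92,z=89)
for p in o: plan(p,42,219.5,grasp=True)"
```

```text
clock: 22.78
tcp_pos: [500.4, 351.3, 350.9]
eef_rot: [1.054, -2.959, 0.0]
ft_force: [-0.5, 0.7, 0.5]
width: 42.5
gripper_force: 0.0
t 22.77 tcp [500.4 351.3 350.9] grasp [500.4 351.3 196.2] yaw -140.8 w 42.5 gf 0.0 F [-0.5  0.7  0.5] q [ 0.56  0.12  1.3   0.    1.73 -1.7 ]
vial px [394. 190.] 15.3 650 z 44.1 xy cloud [435.4 372.5] ray [435.3 372.4  44. ]
vial px [354. 249.] 13.9 559 z 44.0 xy cloud [493.4 380.7] ray [493.  380.3  44. ]
travel [0.2461 0.3837 1.0297] rot [ 0.0001  0.0004 -0.005 ]
travel [-0.0883  0.1812  1.0298] rot [ 0.0001  0.0004 -0.005 ]
```

```bash
python3 -m handwheel '{"travel":[[-0.088,0.181,0.3],[-0.088,0.181,0.6],[-0.088,0.181,0.8],[-0.088,0.181,1],[-0.088,0.181,1],[-0.088,0.181,1]],"rotation":[[0,0,0],[0,0,0],[0,0,0],[0,0,0],[0,0,0],[0,0,0]],"jaw":[0,0,0,0,0,0]}' && python3 -m handwheel '{"travel":[[0,0,0.02],[0,0,0.02],[0,0,0.02],[0,0,0.02],[0,0,0.02],[0,0,-0.3],[0,0,-0.6],[0,0,-0.8],[0,0,-0.8]],"rotation":[[0,0,0],[0,0,0],[0,0,0],[0,0,0],[0,0,0],[0,0,0],[0,0,0],[0,0,0],[0,0,0]],"jaw":[0,-1,-1,-1,-1,-1,-1,-1,-1]}' 40 && python3 -c "
from h import *
st();plan((522.7,118.3),160,219.5,grasp=True)"
```

```text
clock: 23.62
tcp_pos: [493.5, 381.2, 202.8]
eef_rot: [-1.059, 2.956, 0.001]
ft_force: [-0.8, -0.4, 0.0]
width: 42.6
gripper_force: 0.0
clock: 24.75
tcp_pos: [493.4, 381.4, 324.3]
eef_rot: [-1.06, 2.952, 0.002]
ft_force: [-0.1, 0.4, 0.5]
width: 22.5
gripper_force: 39.2
t 24.75 tcp [493.4 381.4 324.3] grasp [494.1 381.9 169.6] yaw -140.5 w 22.5 gf 39.2 F [-0.1  0.4  0.5] q [ 0.6   0.15  1.31  0.    1.68 -1.66]
travel [ 0.9653 -1.478   0.0591] rot [-0.0005  0.0071  0.0001]
```

```bash
python3 -m handwheel '{"travel":[[0.24,-0.37,0],[0.48,-0.74,0],[0.48,-0.74,0],[0.48,-0.74,0]],"rotation":[[0,0,0],[0,0,0],[0,0,0],[0,0,0]],"jaw":[-1,-1,-1,-1]}' && python3 -m handwheel '{"travel":[[0.24,-0.37,0],[0.48,-0.74,0.05],[0.48,-0.74,0.05],[0.48,-0.74,0.05],[0.48,-0.74,0.05]],"rotation":[[0,0,0],[0,0,0],[0,0,0],[0,0,0],[0,0,0]],"jaw":[-1,-1,-1,-1,-1]}' && python3 -c "
from h import *
st();plan((522.7,118.3),91,219.5,grasp=True); vials('w11',(420,560,30,170),lo=86,hi=93,z=89)"
```

```text
clock: 25.25
tcp_pos: [508.1, 249.4, 319.5]
eef_rot: [1.059, -2.956, -0.001]
ft_force: [0.0, 0.5, 0.2]
width: 22.3
gripper_force: 39.3
clock: 25.88
tcp_pos: [523.1, 120.1, 313.4]
eef_rot: [-1.065, 2.955, 0.001]
ft_force: [-0.4, -0.2, -0.8]
width: 22.4
gripper_force: 39.4
t 25.88 tcp [523.1 120.1 313.4] grasp [523.1 120.2 158.7] yaw -140.4 w 22.4 gf 39.4 F [-0.4 -0.2 -0.8] q [ 0.16 -0.08  1.56  0.    1.66 -2.1 ]
travel [ 0.0101 -0.0077  0.4516] rot [0.001  0.0006 0.0029]
vial px [320. 206.] 37.0 2191 z 90.6 xy cloud [493.   93.4] ray [492.8  93.3  89. ]
vial px [386. 202.] 21.3 1275 z 89.0 xy cloud [467.6 120.7] ray [467.5 120.3  89. ]
vial px [250. 202.] 21.3 1271 z 88.9 xy cloud [517.5  61.2] ray [517.2  61.1  89. ]
```

View pics/w11.png

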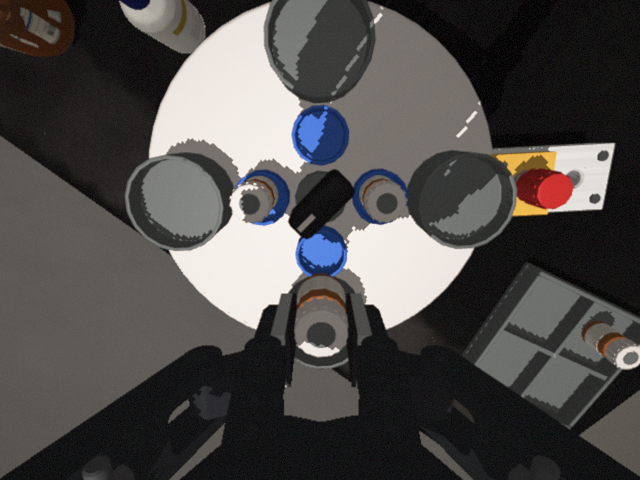

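Vials stand in cups 1 and 3 (px (386,202) and (250,202)). The third is held above cup 0 (322,251).

```bash
cat >>h.py <<'E'
def rim(name,xy):
    D=np.load(name+'.npz');im,d,T=D['im'],D['d'],D['T'];P=cloud('wrist',d,T)
    hsv=cv2.cvtColor(im,cv2.COLOR_RGB2HSV)
    b=(hsv[...,0]>100)&(hsv[...,0]<130)&(hsv[...,1]>120)
    q=P[b&(P[...,2]>57)&(P[...,2]<63)&(np.hypot(P[...,0]-xy[0],P[...,1]-xy[1])<25)][:,:2]
    s=np.linalg.lstsq(np.c_[2*q,np.ones(len(q))],(q**2).sum(1),rcond=None)[0]; print("rim",s[:2].round(1),np.sqrt(s[2]+s[0]**2+s[1]**2).round(1),len(q))
E
python3 -c "
from h import *
for c in [(522.7,118.3),(467.8,123.8),(462.3,68.9),(517.2,63.4)]: rim('w11',c)"
```

```text
rim [522.8 118.4] 16.3 457
rim [468.3 123. ] 16.4 442
rim [463.7  68.6] 16.2 648
rim [518.1  63.8] 16.3 429
```

```bash
python3 -m handwheel '{"travel":[[0.014,-0.006,0.2],[0.014,-0.006,0.3],[0.014,-0.006,0.38],[0.014,-0.006,0.42],[0.014,-0.006,0.45],[0.014,-0.006,0.455],[0.014,-0.006,0.455]],"rotation":[[0,0,0],[0,0,0],[0,0,0],[0,0,0],[0,0,0],[0,0,0],[0,0,0]],"jaw":[-1,-1,-1,-1,-1,-1,-1]}' && python3 -c "
from h import *
st()"
```

```text
clock: 26.8
tcp_pos: [522.3, 116.6, 245.9]
eef_rot: [-1.062, 2.955, 0.001]
ft_force: [0.7, 3.0, -0.6]
width: 22.6
gripper_force: 39.4
t 26.8 tcp [522.3 116.6 245.9] grasp [522.4 116.8  91.2] yaw -140.5 w 22.6 gf 39.4 F [ 0.7  3.  -0.6] q [ 0.16 -0.06  1.66  0.    1.54 -2.1 ]
```

```bash
python3 -m handwheel '{"travel":[[-0.006,0.008,0.005],[-0.006,0.008,0.01],[-0.006,0.008,0.01],[-0.006,0.008,0.01],[-0.006,0.008,0.01],[0,0,-0.2],[0,0,-0.4],[0,0,-0.69],[0,0,-0.69]],"rotation":[[0,0,0],[0,0,0],[0,0,0],[0,0,0],[0,0,0],[0,0,0],[0,0,0],[0,0,0],[0,0,0]],"jaw":[-1,-1,-0.1,-0.1,-0.1,-0.1,-0.1,-0.1,-0.1]}' && python3 -m handwheel '{"travel":[[-0.22,0.32,0],[-0.44,0.65,0],[-0.44,0.65,0],[-0.44,0.65,0]],"rotation":[[0,0,0],[0,0,0],[0,0,0],[0,0,0]],"jaw":[0,0,0,0]}' && python3 -m handwheel '{"travel":[[-0.22,0.32,0],[-0.44,0.65,0],[-0.44,0.65,0],[-0.44,0.65,0],[-0.44,0.65,0]],"rotation":[[0,0,0],[0,0,0],[0,0,0],[0,0,0],[0,0,0]],"jaw":[0,0,0,0,0]}' && python3 -c "
from h import *
st();o=vials('w12',(390,560,250,450)); vials('w12t',(420,540,30,170),lo=86,hi=93,z=89)
for p in o: plan(p,42,219.5,grasp=True)"
```

```text
clock: 27.92
tcp_pos: [522.6, 116.3, 353.6]
eef_rot: [-1.059, 2.949, -0.002]
ft_force: [0.2, 0.1, 0.3]
width: 38.6
gripper_force: 0.0
clock: 28.42
tcp_pos: [511.0, 233.4, 347.9]
eef_rot: [1.062, -2.955, 0.001]
ft_force: [-0.5, 0.1, -0.4]
width: 43.1
gripper_force: 0.0
clock: 29.05
tcp_pos: [500.6, 349.0, 349.0]
eef_rot: [-1.058, 2.958, -0.001]
ft_force: [0.1, -0.4, -0.8]
width: 42.9
gripper_force: 0.0
t 29.05 tcp [500.6 349.  349. ] grasp [500.7 349.  194.3] yaw -140.6 w 42.9 gf 0.0 F [ 0.1 -0.4 -0.8] q [ 0.55  0.11  1.3  -0.    1.72 -1.7 ]
vial px [397. 192.] 15.3 656 z 43.9 xy cloud [435.4 372.4] ray [435.3 372.3  44. ]
vial px [ 4. 45.] 21.2 602 z 88.5 xy cloud [521.1 121.9] ray [520.4 121.1  89. ]
travel [0.2383 0.3943 1.0163] rot [-0.0003  0.0008 -0.0027]
```

```bash
python3 -m handwheel '{"travel":[[0.238,0.394,0.3],[0.238,0.394,0.6],[0.238,0.394,0.8],[0.238,0.394,1],[0.238,0.394,1],[0.238,0.394,1]],"rotation":[[0,0,0],[0,0,0],[0,0,0],[0,0,0],[0,0,0],[0,0,0]],"jaw":[0,0,0,0,0,0]}' && python3 -m handwheel '{"travel":[[0,0,0.01],[0,0,0.01],[0,0,0.01],[0,0,0.01],[0,0,0.01],[0,0,-0.3],[0,0,-0.6],[0,0,-0.8],[0,0,-0.8]],"rotation":[[0,0,0],[0,0,0],[0,0,0],[0,0,0],[0,0,0],[0,0,0],[0,0,0],[0,0,0],[0,0,0]],"jaw":[0,-1,-1,-1,-1,-1,-1,-1,-1]}' 40 && python3 -c "
from h import *
st();plan((463,69.1),160,219.5,grasp=True)"
```

```text
clock: 29.9
tcp_pos: [435.4, 373.5, 200.5]
eef_rot: [-1.06, 2.955, 0.001]
ft_force: [0.4, 0.7, 1.1]
width: 42.7
gripper_force: 0.0
clock: 31.02
tcp_pos: [435.1, 373.9, 321.9]
eef_rot: [-1.06, 2.952, 0.003]
ft_force: [0.2, 0.9, 0.3]
width: 22.5
gripper_force: 39.2
t 31.02 tcp [435.1 373.9 321.9] grasp [435.8 374.5 167.2] yaw -140.5 w 22.5 gf 39.2 F [0.2 0.9 0.3] q [ 0.65  0.02  1.45  0.    1.67 -1.61]
travel [ 1.1496 -1.6862  0.0419] rot [-0.0001  0.0071  0.0002]
```

```bash
python3 -m handwheel '{"travel":[[0.28,-0.42,0],[0.57,-0.84,0],[0.57,-0.84,0],[0.57,-0.84,0],[0.57,-0.84,0]],"rotation":[[0,0,0],[0,0,0],[0,0,0],[0,0,0],[0,0,0]],"jaw":[-1,-1,-1,-1,-1]}' && python3 -m handwheel '{"travel":[[0.28,-0.42,0],[0.57,-0.84,0.04],[0.57,-0.84,0.04],[0.57,-0.84,0.04],[0.57,-0.84,0.04]],"rotation":[[0,0,0],[0,0,0],[0,0,0],[0,0,0],[0,0,0]],"jaw":[-1,-1,-1,-1,-1]}' && python3 -c "
from h import *
st();plan((463,69.1),91,219.5,grasp=True); vials('w13',(420,560,30,170),lo=86,hi=93,z=89)
for c in [(467.8,123.8),(462.3,68.9),(517.2,63.4)]: rim('w13',c)"
```

```text
clock: 31.65
tcp_pos: [448.9, 222.5, 317.6]
eef_rot: [1.061, -2.955, -0.001]
ft_force: [-0.3, 1.0, 1.0]
width: 22.8
gripper_force: 39.3
clock: 32.28
tcp_pos: [463.3, 71.6, 312.5]
eef_rot: [1.064, -2.956, -0.002]
ft_force: [0.5, 0.0, 0.0]
width: 22.5
gripper_force: 39.4
t 32.27 tcp [463.3  71.6 312.5] grasp [463.2  71.8 157.8] yaw -140.4 w 22.5 gf 39.4 F [0.5 0.  0. ] q [ 0.08 -0.27  1.73  0.    1.68 -2.18]
travel [ 0.0122 -0.0123  0.4455] rot [0.0013 0.0003 0.0017]
vial px [253. 321.] 16.7 549 z 88.9 xy cloud [517.7  57.2] ray [516.7  59.1  89. ]
vial px [382. 320.] 15.9 317 z 88.8 xy cloud [462.2 122.3] ray [464.3 121.   89. ]
vial px [317. 372.] 17.6 816 z 88.9 xy cloud [522.3 115.5] ray [521.1 114.8  89. ]
rim [467.6 122.8] 16.2 297
rim [463.1  68.2] 16.3 438
rim [517.7  63.4] 16.4 253
```

```bash
python3 -m handwheel '{"travel":[[0.003,-0.004,0.2],[0.003,-0.004,0.3],[0.003,-0.004,0.3],[0.003,-0.004,0.3]],"rotation":[[0,0,0],[0,0,0],[0,0,0],[0,0,0]],"jaw":[-1,-1,-1,-1]}' && python3 -c "
from h import *
st();plan((463.1,69.2),91,219.5,grasp=True)"
```

```text
clock: 32.83
tcp_pos: [463.4, 70.1, 268.7]
eef_rot: [-1.062, 2.955, -0.0]
ft_force: [-0.7, 1.0, -0.1]
width: 22.3
gripper_force: 39.4
t 32.83 tcp [463.4  70.1 268.7] grasp [463.6  70.1 114. ] yaw -140.5 w 22.3 gf 39.4 F [-0.7  1.  -0.1] q [ 0.08 -0.25  1.8   0.    1.6  -2.18]
travel [ 0.0055 -0.0029  0.1536] rot [-0.0007  0.0015  0.0008]
```

```bash
python3 -m handwheel '{"travel":[[0.003,0,0.06],[0.003,0,0.11],[0.003,0,0.15],[0.003,0,0.165],[0.003,0,0.165],[0.003,0,0.165]],"rotation":[[0,0,0],[0,0,0],[0,0,0],[0,0,0],[0,0,0],[0,0,0]],"jaw":[-1,-1,-1,-1,-1,-1]}' && python3 -c "
from h import *
st()" && python3 -m handwheel '{"travel":[[0,0,0],[0,0,0],[0,0,0],[0,0,-0.2],[0,0,-0.4],[-0.3,0,-0.69],[-0.6,0,-1],[-0.6,0,-1],[-0.6,0,-1]],"rotation":[[0,0,0],[0,0,0],[0,0,0],[0,0,0],[0,0,0],[0,0,0],[0,0,0],[0,0,0],[0,0,0]],"jaw":[-0.1,-0.1,-0.1,-0.1,-0.1,-0.1,0,0,0]}' && python3 -c "
from h import *
st();vials('w14',(420,560,30,170),lo=86,hi=93,z=89)
for c in [(522.7,118.3),(467.8,123.8),(462.3,68.9),(517.2,63.4)]: rim('w14',c)"
```

```text
clock: 33.58
tcp_pos: [462.9, 69.4, 243.6]
eef_rot: [-1.061, 2.956, 0.0]
ft_force: [-1.8, 0.7, 4.8]
width: 22.3
gripper_force: 39.8
t 33.58 tcp [462.9  69.4 243.6] grasp [463.1  69.4  88.9] yaw -140.5 w 22.3 gf 39.8 F [-1.8  0.7  4.8] q [ 0.08 -0.24  1.83  0.    1.55 -2.18]
clock: 34.7
tcp_pos: [532.3, 126.6, 392.1]
eef_rot: [1.062, -2.955, -0.0]
ft_force: [-0.4, -0.4, 0.5]
width: 42.4
gripper_force: 0.0
t 34.7 tcp [532.3 126.6 392.1] grasp [532.1 126.5 237.4] yaw -140.5 w 42.4 gf 0.0 F [-0.4 -0.4  0.5] q [ 0.17 -0.05  1.4  -0.    1.8  -2.09]
vial px [320. 119.] 16.9 785 z 89.0 xy cloud [463.4  67.8] ray [463.5  67.7  89. ]
vial px [321. 172.] 27.5 1200 z 90.6 xy cloud [493.3  93.5] ray [493.   92.8  89. ]
vial px [270. 170.] 15.7 700 z 89.0 xy cloud [517.5  61. ] ray [517.   61.1  89. ]
vial px [369. 170.] 15.5 691 z 89.0 xy cloud [467.6 120.7] ray [467.6 120.5  89. ]
vial px [320. 218.] 14.6 610 z 88.9 xy cloud [522.5 115.8] ray [522.2 115.5  89. ]
rim [522.8 118.6] 16.4 234
rim [468.2 123.2] 16.4 308
rim [463.7  68.6] 16.2 351
rim [518.2  63.9] 16.3 242
```

View pics/w14.png

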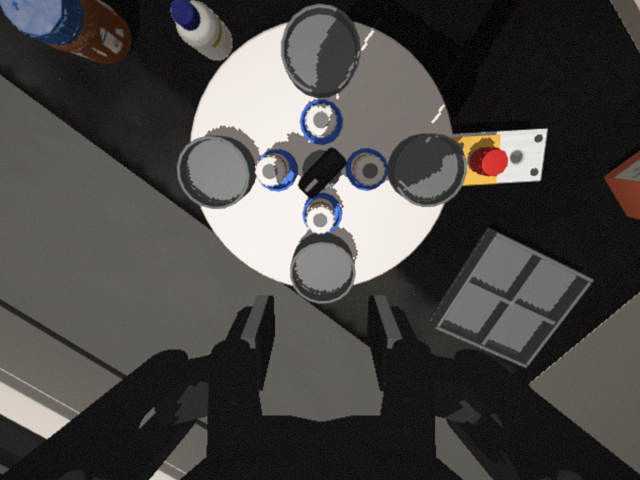

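All four vials sit in their cups (caps at z 89, at px (320,119), (270,170), (369,170), (320,218)) and within 3 mm of the cup centres. The pin is still home. Now the bottles: the farthest brown one first, from about (371,-340).

```bash
python3 -c "
from h import *
plan((411,-335),385,180)"
```

```text
travel [ 2.5781 -1.8604  0.0467] rot [ 5.000e-04 -3.200e-03  8.777e-01]
```

```bash
python3 -m handwheel '{"travel":[[0.43,-0.31,0],[0.86,-0.62,0],[0.86,-0.62,0],[0.86,-0.62,0]],"rotation":[[0,0,0],[0,0,0],[0,0,0],[0,0,0]],"jaw":[0.5,1,1,1]}' && python3 -m handwheel '{"travel":[[0.43,-0.31,0],[0.86,-0.62,0],[0.86,-0.62,0],[0.86,-0.62,0]],"rotation":[[0,0,0],[0,0,0],[0,0,0],[0,0,0]],"jaw":[1,1,1,1]}' && python3 -m handwheel '{"travel":[[0.43,-0.31,0],[0.86,-0.62,0.04],[0.86,-0.62,0.04],[0.86,-0.62,0.04],[0.86,-0.62,0.04],[0.86,-0.62,0.04]],"rotation":[[0,0,0.22],[0,0,0.44],[0,0,0.66],[0,0,0.878],[0,0,0.878],[0,0,0.878]],"jaw":[1,1,1,1,1,1]}' && python3 -c "
from h import *
st();o=vials('w15',(320,440,-400,-170),lo=84,hi=92,z=88)"
```

```text
clock: 35.25
tcp_pos: [490.5, -29.5, 391.8]
eef_rot: [1.054, -2.958, -0.001]
ft_force: [-0.2, 0.9, -0.0]
width: 85.2
gripper_force: 0.0
clock: 35.75
tcp_pos: [459.5, -162.5, 392.0]
eef_rot: [1.022, -2.963, 0.01]
ft_force: [-0.5, -0.3, -0.2]
width: 85.5
gripper_force: 0.0
clock: 36.5
tcp_pos: [416.1, -314.1, 388.4]
eef_rot: [-0.03, -3.138, 0.014]
ft_force: [-0.2, 0.2, 0.8]
width: 85.2
gripper_force: 0.0
t 36.5 tcp [ 416.1 -314.1  388.4] grasp [ 415.6 -315.5  233.7] yaw 178.9 w 85.2 gf 0.0 F [-0.2  0.2  0.8] q [-0.71 -0.12  1.47 -0.01  1.79 -2.26]
vial px [450. 176.] 30.7 2536 z 88.3 xy cloud [ 369.8 -217.3] ray [ 369.4 -217.4   88. ]
vial px [287. 181.] 28.7 2438 z 88.3 xy cloud [ 371.8 -344.4] ray [ 371.  -343.9   88. ]
vial px [266. 251.] 30.6 199 z 87.8 xy cloud [ 426.7 -363. ] ray [ 427.8 -363.7   88. ]
```

View pics/w15.png

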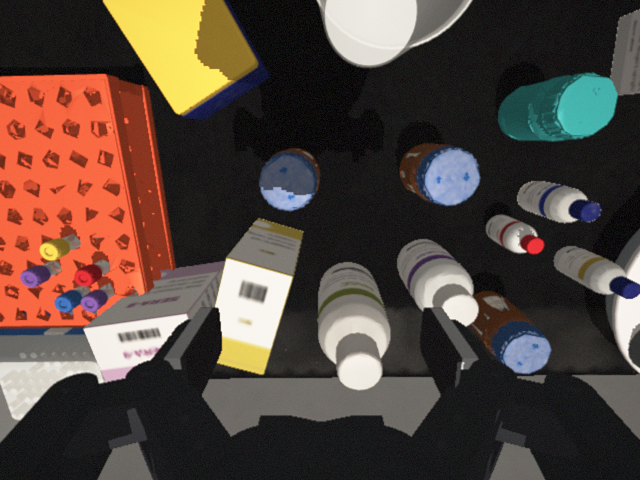

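Bottles are at px (287,181) → (371.5,-344) and (450,176) → (370,-217), and the third is at (525,345). All have blue caps and brown bodies; the teal one at (560,105) is the look-alike. Going for the first.

```bash
python3 -c "
from h import *
plan((371.5,-344.2),72,180,grasp=True)"
```

```text
travel [ 0.2888 -0.1955  1.0815] rot [-0.0118 -0.0044 -0.0254]
```

```bash
python3 -m handwheel '{"travel":[[0.289,-0.195,0.1],[0.289,-0.195,0.3],[0.289,-0.195,0.55],[0.289,-0.195,0.55],[0.289,-0.195,0.55]],"rotation":[[-0.012,-0.004,-0.025],[-0.012,-0.004,-0.025],[-0.012,-0.004,-0.025],[-0.012,-0.004,-0.025],[-0.012,-0.004,-0.025]],"jaw":[1,1,1,1,1]}' && python3 -c "
from h import *
st();plan((371.5,-344.2),72,180,grasp=True)"
```

```text
clock: 37.17
tcp_pos: [371.4, -344.1, 308.0]
eef_rot: [0.006, 3.141, -0.002]
ft_force: [-0.5, 0.4, 0.4]
width: 85.4
gripper_force: 0.0
t 37.17 tcp [ 371.4 -344.1  308. ] grasp [ 371.5 -344.3  153.3] yaw 179.8 w 85.4 gf 0.0 F [-0.5  0.4  0.4] q [-0.81 -0.16  1.65 -0.    1.65 -2.38]
travel [-0.0006 -0.      0.5421] rot [-0.0015  0.0009 -0.0047]
```

```bash
python3 -m handwheel '{"travel":[[0,0,0.2],[0,0,0.4],[0,0,0.54],[0,0,0.54],[0,0,0.54]],"rotation":[[0,0,0],[0,0,0],[0,0,0],[0,0,0],[0,0,0]],"jaw":[1,1,1,1,1]}' && python3 -m handwheel '{"travel":[[0,0,0],[0,0,0],[0,0,0],[0,0,0],[0,0,0],[0,0,-0.2],[0,0,-0.5],[0,0,-0.9],[0,0,-0.9],[0,0,-0.9]],"rotation":[[0,0,0],[0,0,0],[0,0,0],[0,0,0],[0,0,0],[0,0,0],[0,0,0],[0,0,0],[0,0,0],[0,0,0]],"jaw":[-1,-1,-1,-1,-1,-1,-1,-1,-1,-1]}' 60 && python3 -c "
from h import *
st();plan((437.3,161.5),220,180,grasp=True)"
```

```text
clock: 37.8
tcp_pos: [371.5, -344.8, 227.8]
eef_rot: [0.008, 3.14, -0.004]
ft_force: [-0.3, 0.1, -0.6]
width: 85.5
gripper_force: 0.0
clock: 39.05
tcp_pos: [370.8, -344.4, 359.4]
eef_rot: [-0.009, -3.14, -0.001]
ft_force: [-0.4, 0.5, -2.7]
width: 43.6
gripper_force: 61.5
t 39.05 tcp [ 370.8 -344.4  359.4] grasp [ 370.6 -344.3  204.7] yaw 179.7 w 43.6 gf 61.5 F [-0.4  0.5 -2.7] q [-0.82 -0.17  1.56 -0.    1.75 -2.38]
travel [-0.4244  3.3748 -0.1002] rot [ 0.0009 -0.0017 -0.007 ]
```

```bash
python3 -m handwheel '{"travel":[[-0.05,0.35,0],[-0.1,0.7,0],[-0.1,0.84,0],[-0.1,0.84,0]],"rotation":[[0,0,0],[0,0,0],[0,0,0],[0,0,0]],"jaw":[-1,-1,-1,-1]}' && python3 -m handwheel '{"travel":[[-0.05,0.35,0],[-0.1,0.7,0],[-0.1,0.84,0],[-0.1,0.84,0]],"rotation":[[0,0,0],[0,0,0],[0,0,0],[0,0,0]],"jaw":[-1,-1,-1,-1]}' && python3 -m handwheel '{"travel":[[-0.05,0.35,0],[-0.1,0.7,0],[-0.1,0.84,0],[-0.1,0.84,0]],"rotation":[[0,0,0],[0,0,0],[0,0,0],[0,0,0]],"jaw":[-1,-1,-1,-1]}' && python3 -m handwheel '{"travel":[[-0.05,0.35,0],[-0.1,0.7,0],[-0.1,0.84,0],[-0.1,0.84,0],[-0.1,0.84,0],[-0.1,0.84,0]],"rotation":[[0,0,0],[0,0,0],[0,0,0],[0,0,0],[0,0,0],[0,0,0]],"jaw":[-1,-1,-1,-1,-1,-1]}' && python3 -c "
from h import *
st();im,d,T=snap('w16');plan((437.5,161.5),137,180,grasp=True)"
```

```text
clock: 39.55
tcp_pos: [386.6, -217.2, 358.1]
eef_rot: [-0.005, -3.138, -0.003]
ft_force: [-0.2, -0.7, -1.8]
width: 44.2
gripper_force: 61.8
clock: 40.05
tcp_pos: [402.4, -92.2, 359.0]
eef_rot: [-0.006, -3.139, -0.0]
ft_force: [-0.5, -0.5, -1.3]
width: 44.0
gripper_force: 62.1
clock: 40.55
tcp_pos: [418.4, 33.2, 359.3]
eef_rot: [-0.007, -3.139, 0.001]
ft_force: [-0.1, -1.1, -1.1]
width: 43.7
gripper_force: 62.2
clock: 41.3
tcp_pos: [433.9, 157.9, 360.3]
eef_rot: [-0.012, -3.141, 0.001]
ft_force: [0.1, 0.2, -1.3]
width: 43.7
gripper_force: 62.4
t 41.3 tcp [433.9 157.9 360.3] grasp [433.9 157.9 205.6] yaw 179.6 w 43.7 gf 62.4 F [ 0.1  0.2 -1.3] q [ 0.28 -0.29  1.66 -0.    1.77 -1.29]
travel [-0.0242  0.0228  0.4579] rot [-0.0003 -0.0004 -0.0094]
```

View pics/w16.png

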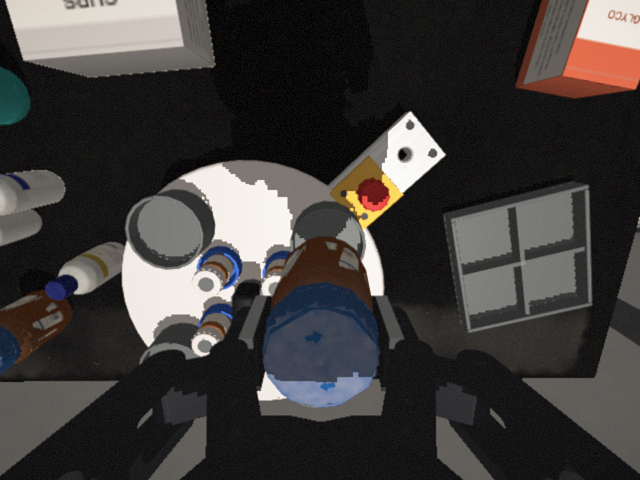

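The bottle is held upright above cup 1, whose rim shows around (328,220). Knob and vials are untouched. Checking the rim, then going down in two steps.

```bash
cat >>h.py <<'E'
def orim(name,xy):
    D=np.load(name+'.npz');im,d,T=D['im'],D['d'],D['T'];P=cloud('wrist',d,T)
    r=np.hypot(P[...,0]-xy[0],P[...,1]-xy[1]); q=P[(P[...,2]>77)&(P[...,2]<81)&(r>22)&(r<35)][:,:2]
    s=np.linalg.lstsq(np.c_[2*q,np.ones(len(q))],(q**2).sum(1),rcond=None)[0]; print("orim",s[:2].round(1),np.sqrt(s[2]+s[0]**2+s[1]**2).round(1),len(q))
E
python3 -c "
from h import *
orim('w16',(437.5,161.5));orim('w14',(437.5,161.5));orim('w14',(424.9,37.7));orim('w14',(548.7,25.3));orim('w14',(561.1,149.1))" && python3 -m handwheel '{"travel":[[-0.024,0.023,0.1],[-0.024,0.023,0.2],[-0.024,0.023,0.3],[-0.024,0.023,0.3],[-0.024,0.023,0.3]],"rotation":[[0,0,0],[0,0,0],[0,0,0],[0,0,0],[0,0,0]],"jaw":[-1,-1,-1,-1,-1]}' && python3 -c "
from h import *
st();plan((437.5,161.5),137,180,grasp=True)"
```

```text
orim [436.3 161.1] 27.9 459
orim [438.  160.9] 27.9 742
orim [427.5  37.4] 27.9 968
orim [551.   26.8] 27.9 734
orim [561.5 150.3] 27.9 569
clock: 41.98
tcp_pos: [437.2, 162.8, 315.5]
eef_rot: [-0.008, -3.141, -0.0]
ft_force: [0.1, -0.4, -1.2]
width: 44.2
gripper_force: 62.4
t 41.98 tcp [437.2 162.8 315.5] grasp [437.2 162.8 160.8] yaw 179.7 w 44.2 gf 62.4 F [ 0.1 -0.4 -1.2] q [ 0.28 -0.27  1.73  0.    1.68 -1.28]
travel [-0.002  -0.0086  0.1588] rot [ 0.     -0.0005 -0.0067]
```

```bash
python3 -m handwheel '{"travel":[[-0.002,-0.01,0.04],[-0.002,-0.01,0.08],[-0.002,-0.01,0.12],[-0.002,-0.01,0.14],[-0.002,-0.01,0.155],[-0.002,-0.01,0.155]],"rotation":[[0,0,0],[0,0,0],[0,0,0],[0,0,0],[0,0,0],[0,0,0]],"jaw":[-1,-1,-1,-1,-1,-1]}' && python3 -c "
from h import *
st()"
```

```text
clock: 42.72
tcp_pos: [437.5, 161.3, 292.1]
eef_rot: [-0.008, -3.141, -0.0]
ft_force: [-0.0, 0.7, -1.3]
width: 44.3
gripper_force: 62.4
t 42.73 tcp [437.5 161.3 292.1] grasp [437.4 161.3 137.4] yaw 179.7 w 44.3 gf 62.4 F [-0.   0.7 -1.3] q [ 0.28 -0.27  1.77  0.    1.64 -1.29]
```

```bash
python3 -m handwheel '{"travel":[[0,0,0.007],[0,0,0.014],[0,0,0.02],[0,0,0.02]],"rotation":[[0,0,0],[0,0,0],[0,0,0],[0,0,0]],"jaw":[-1,-1,-1,-1]}' && python3 -c "
from h import *
st()"
```

```text
clock: 43.22
tcp_pos: [437.7, 161.4, 291.5]
eef_rot: [0.008, 3.139, 0.002]
ft_force: [-2.7, 0.7, 8.8]
width: 44.0
gripper_force: 63.1
t 43.23 tcp [437.7 161.4 291.5] grasp [438.  161.5 136.8] yaw 179.7 w 44.0 gf 63.1 F [-2.7  0.7  8.8] q [ 0.28 -0.27  1.77  0.    1.64 -1.29]
```

```bash
python3 -m handwheel '{"travel":[[0,0,0],[0,0,0],[0,0,0],[0,0,-0.2],[0,0,-0.5],[0,0,-0.6],[0,0,-0.6]],"rotation":[[0,0,0],[0,0,0],[0,0,0],[0,0,0],[0,0,0],[0,0,0],[0,0,0]],"jaw":[0.6,0.6,0.6,0.6,0.6,0.6,0.6]}' && python3 -m handwheel '{"travel":[[0.03,-0.4,0],[0.06,-0.82,0],[0.06,-0.82,0],[0.06,-0.82,0]],"rotation":[[0,0,0],[0,0,0],[0,0,0],[0,0,0]],"jaw":[1,1,1,1]}' && python3 -m handwheel '{"travel":[[0.03,-0.4,0],[0.06,-0.82,0],[0.06,-0.82,0],[0.06,-0.82,0]],"rotation":[[0,0,0],[0,0,0],[0,0,0],[0,0,0]],"jaw":[1,1,1,1]}' && python3 -m handwheel '{"travel":[[0.03,-0.4,0],[0.06,-0.82,0],[0.06,-0.82,0],[0.06,-0.82,0],[0.06,-0.82,0],[0.06,-0.82,0]],"rotation":[[0,0,0],[0,0,0],[0,0,0],[0,0,0],[0,0,0],[0,0,0]],"jaw":[1,1,1,1,1,1]}' && python3 -c "
from h import *
st();o=vials('w17',(320,620,-280,-60),lo=84,hi=92,z=88); print('bottle in cup'); vials('w17t',(380,500,60,220),lo=149,hi=157,z=153)
plan((369.8,-217.3),70,180,grasp=True)"
```

```text
clock: 44.1
tcp_pos: [437.7, 161.3, 379.8]
eef_rot: [0.009, 3.14, 0.001]
ft_force: [-0.2, -0.9, -0.2]
width: 68.5
gripper_force: 0.0
clock: 44.6
tcp_pos: [427.9, 38.3, 377.6]
eef_rot: [-0.01, -3.139, -0.001]
ft_force: [-0.1, 0.8, 0.4]
width: 85.0
gripper_force: 0.0
clock: 45.1
tcp_pos: [418.6, -83.6, 378.5]
eef_rot: [-0.007, -3.14, -0.002]
ft_force: [0.2, 0.7, -0.8]
width: 85.3
gripper_force: 0.0
clock: 45.85
tcp_pos: [409.0, -206.2, 379.3]
eef_rot: [-0.004, -3.142, 0.0]
ft_force: [-0.3, -0.9, -0.4]
width: 85.3
gripper_force: 0.0
t 45.85 tcp [ 409.  -206.2  379.3] grasp [ 409.  -206.2  224.6] yaw 179.8 w 85.3 gf 0.0 F [-0.3 -0.9 -0.4] q [-0.54 -0.3   1.64 -0.    1.8  -2.11]
vial px [437. 122.] 30.6 1533 z 88.4 xy cloud [ 330.5 -124.6] ray [ 322.3 -124.9   88. ]
vial px [310. 188.] 29.6 2581 z 88.3 xy cloud [ 369.6 -216.3] ray [ 369.  -216.2   88. ]
vial px [454. 226.] 10.7 302 z 85.2 xy cloud [ 399.5 -102.3] ray [ 399.  -103.3   88. ]
vial px [316. 303.] 28.2 1005 z 89.2 xy cloud [ 463.2 -211.7] ray [ 465.7 -212.    88. ]
vial px [248. 326.] 22.7 209 z 87.3 xy cloud [ 486.8 -269.9] ray [ 487.2 -270.1   88. ]
vial px [402. 366.] 24.1 1585 z 88.1 xy cloud [ 528.5 -134.9] ray [ 528.3 -135.3   88. ]
bottle in cup
travel [ 0.2597 -0.0714  1.0308] rot [-0.0002 -0.0002 -0.0047]
```

```bash
python3 -m handwheel '{"travel":[[0.26,-0.068,0.1],[0.26,-0.068,0.3],[0.26,-0.068,0.6],[0.26,-0.068,0.85],[0.26,-0.068,1],[0.26,-0.068,1],[0.26,-0.068,1]],"rotation":[[0,0,0],[0,0,0],[0,0,0],[0,0,0],[0,0,0],[0,0,0],[0,0,0]],"jaw":[1,1,1,1,1,1,1]}' && python3 -c "
from h import *
st()" && python3 -m handwheel '{"travel":[[0,0,0.02],[0,0,0.02],[0,0,0.02],[0,0,0.02],[0,0,0.02],[0,0,0.02],[0,0,0],[0,0,-0.4],[0,0,-0.9],[0,0,-0.9],[0,0,-0.9]],"rotation":[[0,0,0],[0,0,0],[0,0,0],[0,0,0],[0,0,0],[0,0,0],[0,0,0],[0,0,0],[0,0,0],[0,0,0],[0,0,0]],"jaw":[1,-1,-1,-1,-1,-1,-1,-1,-1,-1,-1]}' 60 && python3 -c "
from h import *
st();plan((426.3,37.7),200,180,grasp=True)"
```

```text
clock: 46.82
tcp_pos: [369.8, -217.7, 230.5]
eef_rot: [0.008, 3.141, -0.002]
ft_force: [0.1, 0.5, 0.7]
width: 85.1
gripper_force: 0.0
t 46.83 tcp [ 369.8 -217.7  230.5] grasp [ 369.9 -217.8   75.8] yaw 179.7 w 85.1 gf 0.0 F [0.1 0.5 0.7] q [-0.61 -0.35  1.95 -0.    1.55 -2.18]
clock: 48.2
tcp_pos: [369.5, -217.8, 364.1]
eef_rot: [-0.009, -3.141, 0.001]
ft_force: [-0.6, 0.3, -2.6]
width: 43.9
gripper_force: 62.1
t 48.2 tcp [ 369.5 -217.8  364.1] grasp [ 369.5 -217.9  209.4] yaw 179.7 w 43.9 gf 62.1 F [-0.6  0.3 -2.6] q [-0.61 -0.38  1.73 -0.    1.79 -2.18]
travel [-0.3688  1.7053  0.0614] rot [-0.0008 -0.0003 -0.0072]
```

```bash
python3 -m handwheel '{"travel":[[-0.09,0.4,0],[-0.18,0.8,0],[-0.18,0.85,0],[-0.18,0.85,0]],"rotation":[[0,0,0],[0,0,0],[0,0,0],[0,0,0]],"jaw":[-1,-1,-1,-1]}' && python3 -m handwheel '{"travel":[[-0.09,0.4,0],[-0.18,0.75,0],[-0.18,0.85,0.15],[-0.18,0.85,0.3],[-0.18,0.85,0.3],[-0.18,0.85,0.3],[-0.18,0.85,0.3]],"rotation":[[0,0,0],[0,0,0],[0,0,0],[0,0,0],[0,0,0],[0,0,0],[0,0,0]],"jaw":[-1,-1,-1,-1,-1,-1,-1]}' && python3 -c "
from h import *
st();snap('w18');orim('w18',(426,37.7));plan((426,37.6),137,180,grasp=True)"
```

```text
clock: 48.7
tcp_pos: [397.1, -90.0, 362.0]
eef_rot: [-0.006, -3.138, -0.001]
ft_force: [0.2, -1.2, -1.8]
width: 44.1
gripper_force: 62.3
clock: 49.58
tcp_pos: [425.1, 36.4, 320.2]
eef_rot: [0.011, 3.14, -0.0]
ft_force: [0.7, 0.2, -1.6]
width: 44.0
gripper_force: 62.5
t 49.58 tcp [425.1  36.4 320.2] grasp [425.3  36.4 165.5] yaw 179.6 w 44.0 gf 62.5 F [ 0.7  0.2 -1.6] q [ 0.01 -0.39  1.81 -0.    1.72 -1.56]
orim [425.4  37.3] 27.9 599
travel [-0.0059  0.007   0.19  ] rot [-0.0001  0.0016 -0.0083]
```

```bash
python3 -m handwheel '{"travel":[[-0.004,0.006,0.05],[-0.004,0.006,0.1],[-0.004,0.006,0.14],[-0.004,0.006,0.17],[-0.004,0.006,0.185],[-0.004,0.006,0.195],[-0.004,0.006,0.195]],"rotation":[[0,0,0],[0,0,0],[0,0,0],[0,0,0],[0,0,0],[0,0,0],[0,0,0]],"jaw":[-1,-1,-1,-1,-1,-1,-1]}' && python3 -c "
from h import *
st()"
```

```text
clock: 50.5
tcp_pos: [425.6, 37.9, 291.8]
eef_rot: [0.009, 3.14, -0.001]
ft_force: [-2.0, -0.7, 5.3]
width: 43.8
gripper_force: 62.6
t 50.5 tcp [425.6  37.9 291.8] grasp [425.9  37.8 137.1] yaw 179.7 w 43.8 gf 62.6 F [-2.  -0.7  5.3] q [ 0.01 -0.38  1.86 -0.    1.66 -1.56]
```

```bash
python3 -m handwheel '{"travel":[[0,0,0],[0,0,0],[0,0,0],[0,0,-0.2],[0,0,-0.5],[0,0,-0.6],[0,0,-0.6]],"rotation":[[0,0,0],[0,0,0],[0,0,0],[0,0,0],[0,0,0],[0,0,0],[0,0,0]],"jaw":[0.6,0.6,0.6,0.6,0.6,0.6,0.6]}' && python3 -m handwheel '{"travel":[[-0.2,-0.28,0],[-0.4,-0.56,0],[-0.4,-0.56,0],[-0.4,-0.56,0]],"rotation":[[0,0,0],[0,0,0],[0,0,0],[0,0,0]],"jaw":[1,1,1,1]}' && python3 -m handwheel '{"travel":[[-0.2,-0.28,0],[-0.4,-0.56,0],[-0.4,-0.56,0],[-0.4,-0.56,0],[-0.4,-0.56,0]],"rotation":[[0,0,0],[0,0,0],[0,0,0],[0,0,0],[0,0,0]],"jaw":[1,1,1,1,1]}' && python3 -c "
from h import *
st();o=vials('w19',(490,620,-190,-60),lo=84,hi=92,z=88); print('cups'); vials('w19t',(380,500,0,220),lo=149,hi=157,z=153)
plan((528.3,-134.5),72,180,grasp=True)"
```

```text
clock: 51.38
tcp_pos: [425.7, 38.0, 380.5]
eef_rot: [0.008, 3.14, 0.0]
ft_force: [-0.3, 0.4, 0.0]
width: 68.2
gripper_force: 0.0
clock: 51.88
tcp_pos: [484.9, -46.3, 377.9]
eef_rot: [-0.009, -3.138, -0.001]
ft_force: [-0.3, -0.2, 0.2]
width: 85.3
gripper_force: 0.0
clock: 52.5
tcp_pos: [544.1, -129.3, 380.3]
eef_rot: [0.006, 3.141, 0.0]
ft_force: [-0.7, 0.2, -0.1]
width: 85.3
gripper_force: 0.0
t 52.5 tcp [ 544.1 -129.3  380.3] grasp [ 544.1 -129.3  225.6] yaw 179.8 w 85.3 gf 0.0 F [-0.7  0.2 -0.1] q [-0.29 -0.02  1.39  0.    1.77 -1.86]
vial px [317. 219.] 28.2 2368 z 88.3 xy cloud [ 529.1 -133.8] ray [ 528.1 -133.6   88. ]
cups
vial px [632.  54.] 46.2 2586 z 153.1 xy cloud [428.6  26. ] ray [427.5  28.2 153. ]
travel [ 0.106  -0.0332  1.0252] rot [-0.0002  0.0007 -0.0051]
```

View pics/w19.png

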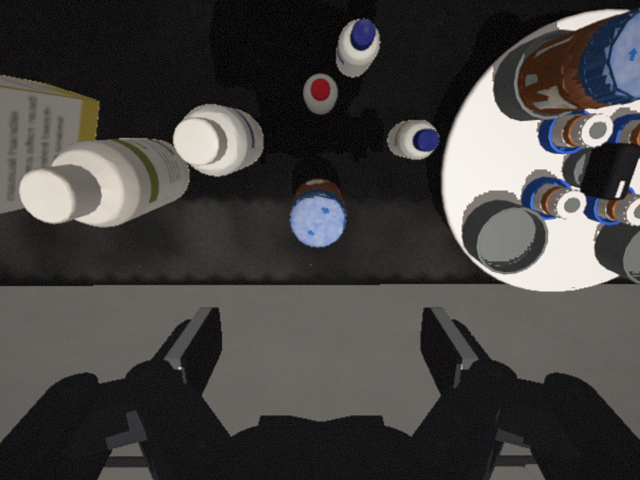

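The last bottle is at (317,219) → (529,-134), brown with a blue cap, and the space around it is clear. The bottle in cup 2 stands (top at z 153).

```bash
python3 -m handwheel '{"travel":[[0.103,-0.028,0.2],[0.103,-0.028,0.5],[0.103,-0.028,0.8],[0.103,-0.028,1],[0.103,-0.028,1],[0.103,-0.028,1]],"rotation":[[0,0,0],[0,0,0],[0,0,0],[0,0,0],[0,0,0],[0,0,0]],"jaw":[1,1,1,1,1,1]}' && python3 -c "
from h import *
st()" && python3 -m handwheel '{"travel":[[0,0,0.02],[0,0,0.02],[0,0,0.02],[0,0,0.02],[0,0,0.02],[0,0,0.02],[0,0,0],[0,0,-0.4],[0,0,-0.9],[0,0,-0.9],[0,0,-0.9]],"rotation":[[0,0,0],[0,0,0],[0,0,0],[0,0,0],[0,0,0],[0,0,0],[0,0,0],[0,0,0],[0,0,0],[0,0,0],[0,0,0]],"jaw":[1,-1,-1,-1,-1,-1,-1,-1,-1,-1,-1]}' 60 && python3 -c "
from h import *
st();plan((549.5,25.5),200,180,grasp=True)"
```

```text
clock: 53.35
tcp_pos: [529.4, -134.6, 231.8]
eef_rot: [0.008, 3.14, -0.001]
ft_force: [-0.0, -0.0, -0.5]
width: 85.5
gripper_force: 0.0
t 53.35 tcp [ 529.4 -134.6  231.8] grasp [ 529.7 -134.7   77.1] yaw 179.7 w 85.5 gf 0.0 F [-0.  -0.  -0.5] q [-0.31 -0.02  1.65 -0.    1.51 -1.88]
clock: 54.72
tcp_pos: [529.1, -134.9, 364.7]
eef_rot: [-0.009, -3.141, 0.001]
ft_force: [-0.7, -0.4, -2.1]
width: 44.1
gripper_force: 62.0
t 54.73 tcp [ 529.1 -134.9  364.7] grasp [ 529.1 -135.   210. ] yaw 179.7 w 44.1 gf 62.0 F [-0.7 -0.4 -2.1] q [-0.31 -0.06  1.45 -0.    1.75 -1.88]
travel [-0.1297  1.0704  0.0661] rot [-0.0006 -0.0002 -0.0072]
```

```bash
python3 -m handwheel '{"travel":[[-0.04,0.25,0],[-0.08,0.5,0],[-0.08,0.6,0],[-0.08,0.6,0]],"rotation":[[0,0,0],[0,0,0],[0,0,0],[0,0,0]],"jaw":[-1,-1,-1,-1]}' && python3 -m handwheel '{"travel":[[-0.05,0.3,0],[-0.05,0.47,0],[-0.05,0.47,0.15],[-0.05,0.47,0.3],[-0.05,0.47,0.3],[-0.05,0.47,0.3],[-0.05,0.47,0.3]],"rotation":[[0,0,0],[0,0,0],[0,0,0],[0,0,0],[0,0,0],[0,0,0],[0,0,0]],"jaw":[-1,-1,-1,-1,-1,-1,-1]}' && python3 -c "
from h import *
st();snap('w20');orim('w20',(549.5,25.8));plan((549.5,25.8),138,180,grasp=True)"
```

```text
clock: 55.22
tcp_pos: [541.5, -44.3, 362.5]
eef_rot: [-0.006, -3.137, 0.0]
ft_force: [-0.2, 0.5, -2.2]
width: 44.0
gripper_force: 62.0
clock: 56.1
tcp_pos: [549.7, 25.2, 321.2]
eef_rot: [0.009, 3.14, -0.0]
ft_force: [1.1, -0.4, -1.8]
width: 43.9
gripper_force: 62.1
t 56.1 tcp [549.7  25.2 321.2] grasp [549.9  25.2 166.5] yaw 179.7 w 43.9 gf 62.1 F [ 1.1 -0.4 -1.8] q [-0.02 -0.04  1.52 -0.    1.67 -1.58]
orim [549.8  26.5] 27.9 607
travel [0.0012 0.0032 0.1891] rot [-0.0002  0.0018 -0.0074]
```

```bash
python3 -m handwheel '{"travel":[[0,0.006,0.05],[0,0.006,0.1],[0,0.006,0.14],[0,0.006,0.17],[0,0.006,0.185],[0,0.006,0.195],[0,0.006,0.195]],"rotation":[[0,0,0],[0,0,0],[0,0,0],[0,0,0],[0,0,0],[0,0,0],[0,0,0]],"jaw":[-1,-1,-1,-1,-1,-1,-1]}' && python3 -c "
from h import *
st()"
```

```text
clock: 57.02
tcp_pos: [549.5, 26.7, 292.6]
eef_rot: [0.008, 3.14, 0.001]
ft_force: [-2.4, 1.0, 5.2]
width: 44.1
gripper_force: 62.4
t 57.02 tcp [549.5  26.7 292.6] grasp [549.9  26.8 137.9] yaw 179.7 w 44.1 gf 62.4 F [-2.4  1.   5.2] q [-0.01 -0.04  1.56  0.    1.62 -1.58]
```

```bash
python3 -m handwheel '{"travel":[[0,0,0],[0,0,0],[0,0,0],[0,0,-0.2],[0,0,-0.5],[0,0,-0.9],[-0.1,0.45,-1],[-0.1,0.45,-1],[-0.1,0.45,-1]],"rotation":[[0,0,0],[0,0,0],[0,0,0],[0,0,0],[0,0,0],[0,0,0],[0,0,0],[0,0,0],[0,0,0]],"jaw":[0.6,0.6,0.6,0.6,0.6,0.6,0.6,0.6,0.6]}' && python3 -c "
from h import *
st();print('bottles');vials('w21',(380,610,-30,220),lo=149,hi=157,z=153);print('vials');vials('w21b',(420,560,30,170),lo=86,hi=93,z=89);print('pin');vials('w21c',(380,420,170,220),lo=74,hi=84,z=80)"
```

```text
clock: 58.15
tcp_pos: [565.0, 94.4, 439.7]
eef_rot: [-0.006, -3.14, 0.001]
ft_force: [-0.3, -0.2, 0.4]
width: 68.0
gripper_force: 0.0
t 58.15 tcp [565.   94.4 439.7] grasp [564.7  94.3 285. ] yaw 179.8 w 68.0 gf 0.0 F [-0.3 -0.2  0.4] q [ 0.11  0.03  1.23 -0.    1.88 -1.46]
bottles
vial px [239.  40.] 38.5 3895 z 153.4 xy cloud [427.1  38.5] ray [426.8  39.2 153. ]
vial px [422.  59.] 37.5 3724 z 153.4 xy cloud [438.8 160.2] ray [438.4 160.2 153. ]
vial px [236. 221.] 29.4 2481 z 153.2 xy cloud [549.6  27.9] ray [548.8  28.1 153. ]
vials
vial px [292. 108.] 14.4 585 z 89.0 xy cloud [463.2  68.1] ray [463.5  67.6  89. ]
vial px [353. 112.] 14.3 578 z 89.0 xy cloud [467.5 121.1] ray [467.  120.3  89. ]
vial px [322. 143.] 24.6 945 z 90.5 xy cloud [493.1  93.6] ray [492.8  93.7  89. ]
vial px [288. 171.] 13.1 504 z 88.9 xy cloud [517.7  61.5] ray [517.2  61.6  89. ]
vial px [347. 176.] 13.0 498 z 88.9 xy cloud [522.1 116.2] ray [522.1 116.2  89. ]
pin
vial px [444.  24.] 14.0 412 z 79.9 xy cloud [396.7 194.8] ray [398.  194.8  80. ]
```

View pics/w21.png

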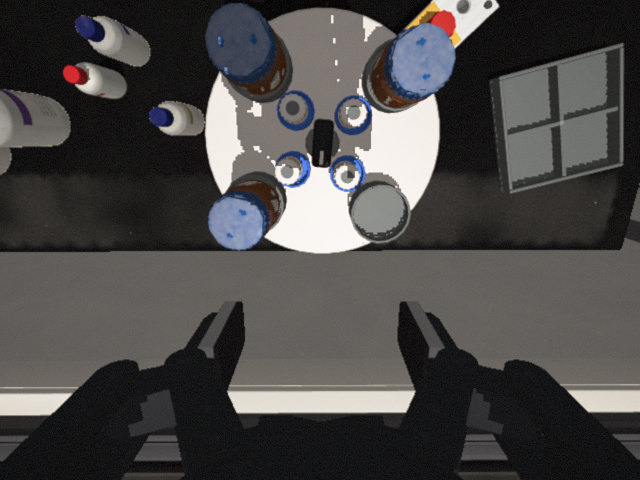

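The picture shows three bottles standing in outer cups (tops at z 153, within 2.5 mm of the cup centres), four vials seated (z 89), and the pin home (knob top z 80). The gripper is clear of everything.

```bash
python3 -c "
from bench import bot
print(bot.job_done())"
```

```text
the job is handed in; nothing more can be done
None
```

I handed the job in at 58 s of the 208 s limit, with the tray pinned, all four vials in inner cups and all three bottles in outer cups. The last camera check before hand-in showed everything upright and on the cup floors. The hand-in call returned no pass or fail verdict.

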